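# Pack the welding nozzle set, shut its case and hold it up level

### The job

Stand the loose large copper nozzle in the empty socket of the nozzle case, then, with the case still on the worktop, lower the lid gently until it is fully shut. Grip the case by its metal base, lift it about ten centimetres clear of the worktop and finish holding it there, level and still, ready for the operator to take; do not let go. Never tip the case on the way, and leave the tools and other things lying around where they are.

Things in the scene. Friction and masses are not known exactly. Their poses are not given: they have to be found in the camera images.
- case_center (a point): Nozzle case: loose pale aluminium block 56 (x) x 150 (y) x 24 (z) mm, about 0.3 kg, three sockets in its top, grey lid hinged at its back. Point: middle of the block, 12 mm above its underside. Axes: x front to back (to the hinge), y along it, z up. The ribbed front and back faces (56 mm apart) are the grip; the shut lid is inset (50 mm deep), shut height 52 mm. It balances at its middle.
- socket_large (a point): Centre of the mouth of the large socket, empty at the start: at case y = +50 mm, level with the block's top (12 mm above case_center). Bore 28.5 mm with a 1.5 mm chamfer, 10 mm deep, flat floor. Axes as the case. The next socket is 50 mm away on the -y side; on the +y side is only flat block.
- nozzle_center (a point): The large copper welding nozzle, loose, standing upright on the worktop on its wide end at the start: 26 mm across, 32 mm tall, tapering above half height to a small tip. About 35 g. This point is its centre, 16 mm above its foot. Fully seated in its socket, this point lies 18 mm above case_center (6 mm above the socket's mouth). A gantry beam crosses over the worktop along y at x = 0.58 m, z = 0.55 to 0.64 m: keep wrist and forearm clear of it.
- nozzle_small: Small copper nozzle, 20 mm across, 32 mm tall, already standing in its socket at case y = -50 mm; origin at the middle of its foot. It stays there.
- nozzle_medium: Medium copper nozzle, 24 mm across, 32 mm tall, already standing in the middle socket (case y = 0); origin at the middle of its foot. It stays there.
- case_lid (a joint): Angle of the grey lid (rad): 0 = shut, at the start 1.75 to 2.05 (leaning back past upright), at most 2.1. A stiff hinge: the lid stays at any angle where it is left, does not fall, and moves when about 0.5 N is put on its free edge. It has no catch.
- lid_hinge (a point): Middle of the lid's hinge line, which runs along case y: at case x = +25 mm, 12 mm above case_center. Its axes turn with the lid: x is the case's x when shut. The lid is a hollow cover, 50 mm from hinge to free edge, 144 mm long, 28 mm deep, walls 2.5 mm.
- lid_edge (a point): Middle of the top front edge of the lid (outer face): 50 mm along the lid's -x and 28 mm along its +z from lid_hinge. Shut, it lies at case x = -25 mm, 52 mm above the worktop; open, it is the rear upper edge. Pushing the outer face from behind, forward and then down in an arc about the hinge, closes the lid.
- pliers: Bystander, loose: pliers with red handles, 153 x 50 x 13 mm, lying at the left; origin at the centre of its underside. Leave it alone.
- masking_tape: Bystander, loose: roll of cream masking tape lying flat, 96 mm across, 24 mm high, towards the back; origin at the centre of its underside. Leave it alone.
- marker: Bystander, loose: black marker pen, 128 x 15 x 15 mm, lying towards the back; origin at the centre of its underside. Leave it alone.
- lens_box: Bystander, loose: flat blue square lens box with a white label, 50 x 50 x 15 mm, at the right; origin at the centre of its underside. Leave it alone.
There are look-alikes about, which are no part of the job. Leave any blue look-alike of the part that bears nozzle_center alone.

How it is judged:
By the outcome, as a careful person would: the job done as asked, in the order asked, and still so for the second after the job is handed in, while the arm keeps its last pose, push and grip.
It also fails if it takes over 72 s, if anything falls off the work surface, if the arm or the gripper's body presses on something with over 40 N, if the wrist force passes 120 N, or if a joint passes its speed limit or range.

### The arm

A 6-joint arm with a two-finger parallel gripper is mounted at the origin on a cart in front of the work surface, level with it; the furniture and walls round the work are solid. World frame = base frame: x ahead of the robot, y to its left, z up, the work surface at z = 0. Lengths are in m, angles in rad, forces in N, time in s.
With the tool pointing down it reaches from about 0.275 to 0.85 m from the base axis. Payload 19 kg.
Tool frame: the origin (TCP) lies midway between the tips of the shut fingers; the grasp point (between the pads) lies 19 mm behind it; z points along the fingers, y is the direction in which the jaws open and shut (so a half turn about z gives the same grasp; the last joint's range is limited). The gripper opens to 85 mm and grips with 20 to 120 N. Pads are 22 mm wide; open, the fingers measure 114 mm over their backs; the gripper's body (76 mm by 85 mm) begins 54 mm behind the grasp point. The pads swing forward as they close: fully open they stand 13 mm farther back than shut.
Start: joints at [-1.362, 0.15, 1.437, -0, 1.554, -0.134], TCP at [0.193, -0.542, 0.231] pointing down, gripper open.
Joint ranges: [-2.8, 2.8], [-0.68, 2.1], [0.12, 2.68], [-1.39, 4.53], [0.16, 2.79], [-2.81, 2.81]. Speed limits (rad/s): [1.89, 1.89, 2.22, 3.01, 3.01, 3.01].

### API

Orientations are given as a unit quaternion [x, y, z, w].
In Python, from station import r gives the robot as it stands.
- The arm moves only by the tool send_rows, never from a script. Its argument "motion" is a list of rows, each an object of numbers: "wx", "wy", "wz": the turn, a rotation vector about the world's x, y, z scaled (see below); "dx", "dy", "dz": the shift along the world's x, y, z scaled (see below); "fingers": the opening, from 0 (shut) to 1 (fully open). A call has 1 to 20 rows; each row is the pose to reach, as a shift and turn from the pose commanded when the call began; what a row does not reach only later rows make up. The controller multiplies each number of a shift by 0.2 m and each number of a turn by 1.5 rad. A row lasts 1/10 s, in which the tool goes at most 50 mm and 8.59 degrees, less where a joint would pass 70% of its speed; a pose out of reach is approached as far as the arm can. A call with a number of a shift or a turn outside -1 to 1 is refused whole. A call with a gripper value outside its range is refused whole. The fingers move at their own pace and stop on an object; the grip force is fixed at half the most. Time passes only in rows, so rows that repeat a pose let the fingers close. It gives the time, the measured TCP pose, the force and the opening at its end, in the units of the state.
- r.read_state(): the state, without advancing time (a new reading comes with each control period).
- r.capture(name): name is "scene" or "side" or "wrist"; returns the picture (480x640x3 uint8, red, green, blue); there is no depth.
- r.camera_params(name): a dict with "fx", "fy", "cx", "cy" (pixels), "origin" and "rotation" of the camera in the world. Camera axes: x right, y down, z forward; pixel columns grow to the right and rows downward; lengths in m; the calibration is good to about 2 mm. A picture is of the moment at which its call begins: read the wrist's pose just before it. camera_params takes no time and is no camera call; for the wrist camera it gives the pose at the moment of the call.
- r.job_done(): hands the job in, once; it reports no verdict.
The state is a dict: "time_s": time; "joint_pos": joint angles; "qvel": joint speeds; "joint_efforts": joint torques, N m; "eef_pos": TCP position; "eef_rot": TCP orientation; "contact_force": force on the tool from outside, world axes, zero at the start; "torque": the same for the moment, N m; "grip_width": finger opening in m.
Only numpy, scipy, OpenCV 4.12 (cv2) and the standard library are available. Lean on these libraries where they do the work, as an engineer would, in place of code of your own. Each camera call takes 0.05 s, during which the arm holds its last target.

## Working session

There is one attempt and no reset: what is moved stays moved. The work goes in short steps, Python scripts to look and compute and a tool call to move; the robot and the scene stay as the last step left them, time stands still between calls to the robot, and variables do not carry over. Pictures are saved under pics/ and viewed, and the job is handed in when it is done.

Besides the shell and the picture viewer there is one more tool, called as name(argument=value, ...) on one line, values as JSON. send_rows: Moves the arm, as the interface text tells. Its arguments: {"type":"object","properties":{"motion":{"type":"array"}},"required":["motion"]}

```bash
ls; mkdir -p pics
python3 - <<'E'
from station import r
import cv2
print(r.read_state())
for n in ["scene","side","wrist"]:
    p=r.camera_params(n); print(n,p)
    im=r.capture(n); cv2.imwrite(f"pics/{n}0.png",im[:,:,::-1])
E
```

```text
pics
{'time_s': 0.0, 'joint_pos': array([-1.36196885e+00,  1.51016982e-01,  1.43801241e+00,  3.70448303e-05,
        1.55381348e+00, -1.34014183e-01]), 'qvel': array([ 0.00103113, -0.00023513, -0.00170005, -0.0009971 ,  0.0011806 ,
       -0.00091304]), 'joint_efforts': array([-4.83721924e-04, -7.13061905e+01, -5.70867205e+01, -3.04582372e-04,
        9.07694368e-03, -1.36770169e-05]), 'eef_pos': array([ 0.1932293 , -0.54130416,  0.23066709]), 'eef_rot': array([ 9.85343256e-01,  1.70582173e-01, -4.87112246e-06, -6.25362456e-04]), 'contact_force': array([ 0.47750042, -0.06085716, -0.22274758]), 'torque': array([-0.01047147,  0.00273685,  0.04113024]), 'grip_width': 0.08575464527484761}
scene {'fx': 477.463455062342, 'fy': 477.463455062342, 'cx': 329.819186820457, 'cy': 236.22585999331807, 'origin': array([-0.08193309,  0.60264864,  0.68799165]), 'rotation': array([-0.35270949,  0.81821999, -0.41708786,  0.17930357])}
side {'fx': 461.07855324287056, 'fy': 461.07855324287056, 'cx': 317.01478178068, 'cy': 245.2315010000977, 'origin': array([ 0.45323082, -1.02161515,  0.44606861]), 'rotation': array([ 0.8188851 , -0.04000687,  0.03912155, -0.57122338])}
wrist {'fx': 358.440174083176, 'fy': 358.440174083176, 'cx': 313.4691827300342, 'cy': 240.53434295316282, 'origin': array([ 0.2636638 , -0.51663909,  0.37226881]), 'rotation': array([ 0.80854133, -0.56960836, -0.08549055,  0.12041012])}
```

View pics/scene0.png

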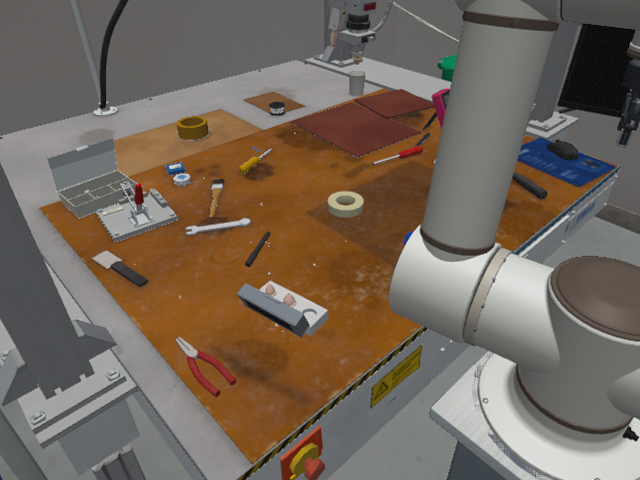

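View pics/side0.png

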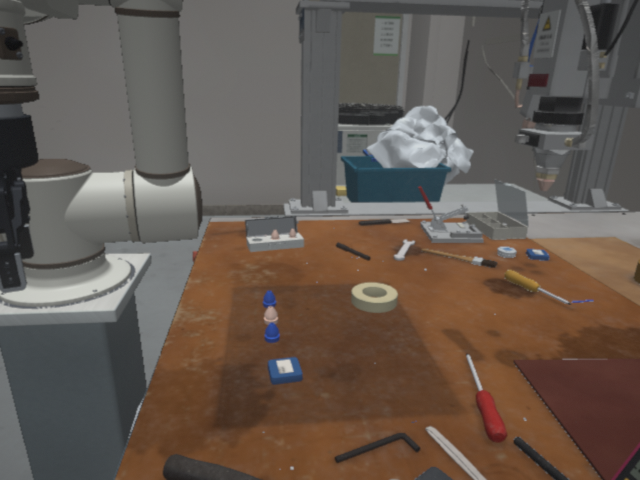

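View pics/wrist0.png

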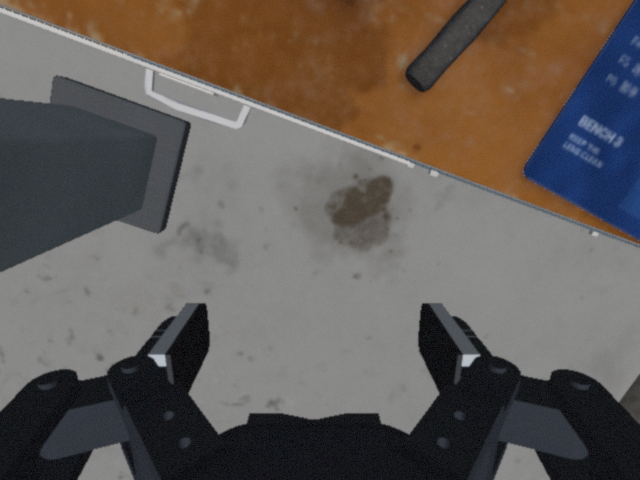

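The side view shows the copper nozzle at about (271,314), between two blue look-alikes at (269,298) and (272,332). The case is at about (275,240). The copper one matches the description. I'll measure it and confirm with a crop.

```bash
cat > h.py <<'E'
import numpy as np, cv2
from scipy.spatial.transform import Rotation as R
def ray(p,u,v):
    d=R.from_quat(p["rotation"]).apply([(u-p["cx"])/p["fx"],(v-p["cy"])/p["fy"],1.0]); return np.array(p["origin"]),d
def onz(p,u,v,z):
    o,d=ray(p,u,v); return o+d*(z-o[2])/d[2]
def proj(p,X):
    c=R.from_quat(p["rotation"]).inv().apply(np.array(X)-p["origin"]); return np.array([p["cx"]+p["fx"]*c[...,0]/c[...,2],p["cy"]+p["fy"]*c[...,1]/c[...,2]]).T
def tri(p1,a,p2,b):
    o1,d1=ray(p1,*a);o2,d2=ray(p2,*b)
    s=np.linalg.lstsq(np.stack([d1,-d2],1),o2-o1,rcond=None)[0]
    x,y=o1+s[0]*d1,o2+s[1]*d2; return (x+y)/2,np.linalg.norm(x-y)
E
python3 - <<'E'
from station import r
from h import *
s=cv2.imread("pics/side0.png"); c=cv2.imread("pics/scene0.png")
a=cv2.resize(s[285:345,235:315],None,fx=5,fy=5,interpolation=cv2.INTER_CUBIC)
b=cv2.resize(s[205:260,235:315],None,fx=5,fy=5,interpolation=cv2.INTER_CUBIC)
d=cv2.resize(c[275:345,230:335],None,fx=7,fy=7,interpolation=cv2.INTER_CUBIC)
cv2.imwrite("pics/c1.png",np.vstack([a,b]));cv2.imwrite("pics/c2.png",d)
p=r.camera_params("side")
hsv=cv2.cvtColor(s,cv2.COLOR_BGR2HSV)
print(hsv[316,271],hsv[325,250])
for uv in [(269,307),(271,320),(272,340)]: print(onz(p,*uv,0))
q=r.camera_params("scene")
for uv in [(240,287),(303,334),(327,312),(308,317)]: print(uv,onz(q,*uv,.024))
E
```

```text
[  8  50 167] [ 12 113 104]
[ 0.45654221 -0.17318336  0.        ]
[ 0.45969927 -0.22721449  0.        ]
[ 0.46024703 -0.29970942  0.        ]
(240, 287) [0.57952141 0.23176127 0.024     ]
(303, 334) [0.39274254 0.22138655 0.024     ]
(327, 312) [0.40373265 0.15042354 0.024     ]
(308, 317) [0.41897534 0.18609823 0.024     ]
```

View pics/c1.png

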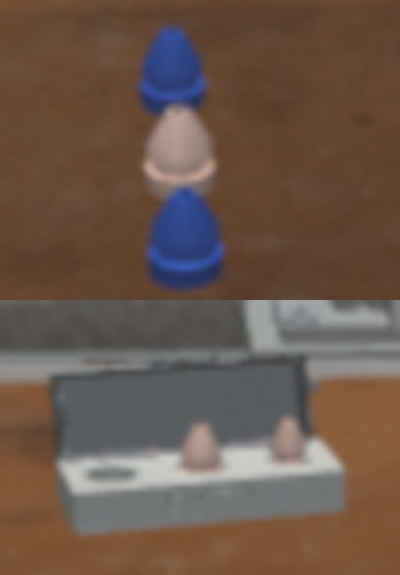

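View pics/c2.png

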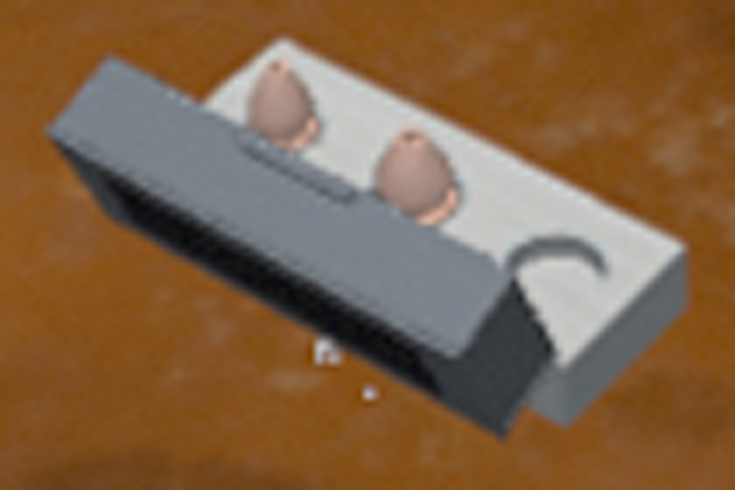

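The crop confirms it: the pale copper nozzle is the middle one at (271,314), with blue look-alikes in front and behind. The case's empty socket is at its left end in the side view, which is world -x. Next I'll refine both positions.

Run:
```python
from station import r
from h import *
p=r.camera_params("side");q=r.camera_params("scene")
c1=lambda x,y:(235+(x+.5)/5-.5,285+(y+.5)/5-.5)
cs=lambda x,y:(235+(x+.5)/5-.5,205+(y-300+.5)/5-.5)
cc=lambda x,y:(230+(x+.5)/7-.5,275+(y+.5)/7-.5)
print("nozzle tip",onz(p,*c1(179,108),.032)); print("blue",onz(p,*c1(173,28),.032),onz(p,*c1(184,188),.032))
print("copper ring",onz(p,*c1(143,165),.014),onz(p,*c1(216,165),.014))
# side: block front top corners, front bottom corners
for uv,z in [((72,492),.024),((343,484),.024),((80,532),0),((343,510),0),((60,460),.024),((110,474),.024)]: print("side",uv,onz(p,*cs(*uv),z))
for uv,z in [((283,40),.024),((686,247),.024),((562,368),.024),((562,425),0),((686,305),0),((608,272),.024),((510,270),.024),((555,236),.024)]: print("scene",uv,onz(q,*cc(*uv),z))
print("pliers",[onz(q,*uv,0.01)[:2] for uv in [(180,340),(235,380),(215,392)]])
```

```text
nozzle tip [ 0.45900393 -0.23099629  0.032     ]
blue [ 0.45767028 -0.16069121  0.032     ] [ 0.45980999 -0.29217868  0.032     ]
copper ring [ 0.44494035 -0.2418189   0.014     ] [ 0.4724949  -0.24395663  0.014     ]
side (72, 492) [0.4079942 0.1494437 0.024    ]
side (343, 484) [0.55361754 0.15353326 0.024     ]
side (80, 532) [0.41142247 0.15216308 0.        ]
side (343, 510) [0.5557941 0.1775599 0.       ]
side (60, 460) [0.39996508 0.20225213 0.024     ]
side (110, 474) [0.42781267 0.17722843 0.024     ]
scene (283, 40) [0.55370269 0.17391657 0.024     ]
scene (686, 247) [0.40723043 0.14562146 0.024     ]
scene (562, 368) [0.39685143 0.20088386 0.024     ]
scene (562, 425) [3.98459380e-01 2.00224586e-01 1.11022302e-16]
scene (686, 305) [0.40809111 0.14487883 0.        ]
scene (608, 272) [0.41495492 0.16794085 0.024     ]
scene (510, 270) [0.43413207 0.18714157 0.024     ]
scene (555, 236) [0.43554127 0.16932909 0.024     ]
pliers [array([0.54845805, 0.3893064 ]), array([0.40342527, 0.36595961]), array([0.40616722, 0.40391163])]
```

send_rows(motion=[{"dx":0.08,"dy":0.08,"wz":0.09},{"dx":0.2,"dy":0.2,"wz":0.19},{"dx":0.35,"dy":0.35,"wz":0.28},{"dx":0.5,"dy":0.5,"wz":0.38},{"dx":0.65,"dy":0.65,"wz":0.47},{"dx":0.8,"dy":0.8,"wz":0.57},{"dx":0.9,"dy":0.9,"wz":0.66},{"dx":0.97,"dy":0.97,"wz":0.76},{"dx":1,"dy":1,"wz":0.85},{"dx":1,"dy":1,"wz":0.946}])

```text
$.motion[0]: bad value
```

send_rows(motion=[{"dx":0.05,"dy":0.08,"dz":-0.05},{"dx":0.15,"dy":0.25,"dz":-0.18},{"dx":0.27,"dy":0.45,"dz":-0.32},{"dx":0.33,"dy":0.55,"dz":-0.4},{"dx":0.33,"dy":0.55,"dz":-0.4},{"dx":0.33,"dy":0.55,"dz":-0.4}])

```text
$.motion[0]: bad value
```

Run:
```python
from station import r
from h import *
s=r.read_state(); print(s["eef_pos"],s["joint_pos"],R.from_quat(s["eef_rot"]).as_matrix().round(3))
p=r.camera_params("wrist");im=r.capture("wrist"); cv2.imwrite("pics/w1.png",im[:,:,::-1])
print(p, R.from_quat(p["rotation"]).as_matrix().round(3)); print(proj(p,[.459,-.231,.032]))
```

```text
[ 0.19320389 -0.54137188  0.23083056] [-1.36201572e+00  1.50871111e-01  1.43785092e+00 -8.08484477e-07
  1.55380541e+00 -1.33969331e-01] [[ 0.942  0.336 -0.   ]
 [ 0.336 -0.942  0.001]
 [ 0.    -0.001 -1.   ]]
{'fx': 358.440174083176, 'fy': 358.440174083176, 'cx': 313.4691827300342, 'cy': 240.53434295316282, 'origin': array([ 0.26366586, -0.51664926,  0.37234676]), 'rotation': array([ 0.80853381, -0.56961653, -0.08543582,  0.12046086])} [[ 0.336 -0.901 -0.275]
 [-0.942 -0.322 -0.097]
 [-0.001  0.292 -0.956]]
[  15.16429286 -299.35849232]
```

View pics/w1.png

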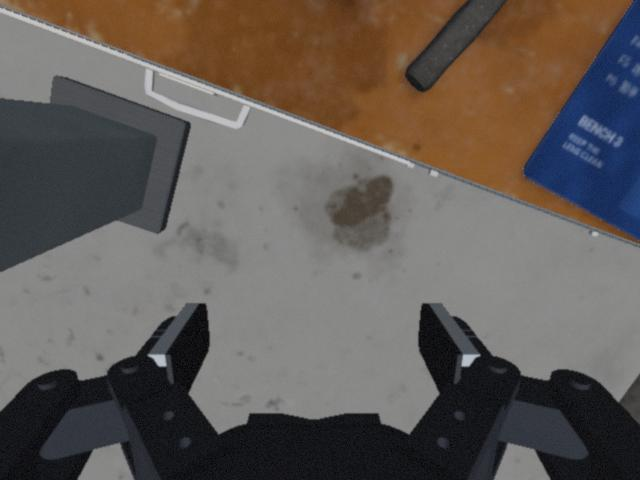

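The call was refused, probably because each row needs every field. I'll resend with complete rows.

send_rows(motion=[{"wx":0,"wy":0,"wz":0.09,"dx":0.08,"dy":0.08,"dz":0,"fingers":1},{"wx":0,"wy":0,"wz":0.19,"dx":0.2,"dy":0.2,"dz":0,"fingers":1},{"wx":0,"wy":0,"wz":0.28,"dx":0.35,"dy":0.35,"dz":0,"fingers":1},{"wx":0,"wy":0,"wz":0.38,"dx":0.5,"dy":0.5,"dz":0,"fingers":1},{"wx":0,"wy":0,"wz":0.47,"dx":0.65,"dy":0.65,"dz":0,"fingers":1},{"wx":0,"wy":0,"wz":0.57,"dx":0.8,"dy":0.8,"dz":0,"fingers":1},{"wx":0,"wy":0,"wz":0.66,"dx":0.9,"dy":0.9,"dz":0,"fingers":1},{"wx":0,"wy":0,"wz":0.76,"dx":0.97,"dy":0.97,"dz":0,"fingers":1},{"wx":0,"wy":0,"wz":0.85,"dx":1,"dy":1,"dz":0,"fingers":1},{"wx":0,"wy":0,"wz":0.946,"dx":1,"dy":1,"dz":0,"fingers":1}])

```text
time_s: 1.2
eef_pos: [0.3941, -0.3405, 0.2312]
eef_rot: [0.634, 0.774, 0.0, -0.0]
contact_force: [-0.1, 0.4, -0.1]
grip_width: 0.085
```

send_rows(motion=[{"wx":0,"wy":0,"wz":0,"dx":0.05,"dy":0.08,"dz":-0.05,"fingers":1},{"wx":0,"wy":0,"wz":0,"dx":0.15,"dy":0.25,"dz":-0.18,"fingers":1},{"wx":0,"wy":0,"wz":0,"dx":0.27,"dy":0.45,"dz":-0.32,"fingers":1},{"wx":0,"wy":0,"wz":0,"dx":0.33,"dy":0.55,"dz":-0.4,"fingers":1},{"wx":0,"wy":0,"wz":0,"dx":0.33,"dy":0.55,"dz":-0.4,"fingers":1},{"wx":0,"wy":0,"wz":0,"dx":0.33,"dy":0.55,"dz":-0.4,"fingers":1}])

```text
time_s: 1.8
eef_pos: [0.4593, -0.2311, 0.1511]
eef_rot: [0.636, 0.772, -0.0, -0.0]
contact_force: [-0.2, -1.1, 0.8]
grip_width: 0.0852
```

Run:
```python
from station import r
from h import *
s=r.read_state(); print(s["time_s"],s["eef_pos"],s["joint_pos"],R.from_quat(s["eef_rot"]).as_matrix().round(3))
p=r.camera_params("wrist");im=r.capture("wrist"); cv2.imwrite("pics/w1.png",im[:,:,::-1])
print(proj(p,[.459,-.231,.032]))
```

```text
1.8 [ 0.45932038 -0.23113804  0.15112022] [-6.15966849e-01  6.60625477e-02  1.69468874e+00 -2.74616207e-04
  1.38154312e+00 -8.08324577e-01] [[-0.191  0.982 -0.001]
 [ 0.982  0.191  0.   ]
 [ 0.    -0.001 -1.   ]]
[312.89702994 233.57970808]
```

View pics/w1.png

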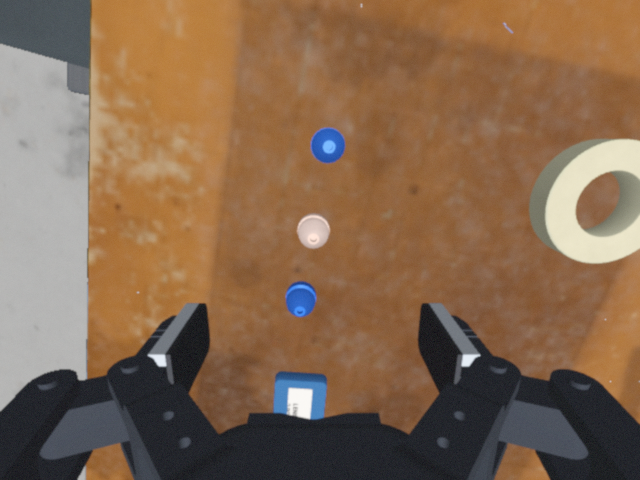

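The wrist view shows the copper nozzle at (313,231), with blue ones at (328,145) and (301,299). I'll take its centre from the mask.

Run:
```python
from station import r
from h import *
p=r.camera_params("wrist"); im=cv2.imread("pics/w1.png")
cv2.imwrite("pics/w1c.png",cv2.resize(im[200:265,280:350],None,fx=8,fy=8,interpolation=cv2.INTER_CUBIC))
f=im.astype(int); m=((f[:,:,0]>90)&(f[:,:,2]>f[:,:,0]+15)).astype(np.uint8)*255; m[:,:280]=0;m[:,350:]=0;m[:200]=0;m[265:]=0
c=max(cv2.findContours(m,0,1)[0],key=cv2.contourArea); print(cv2.boundingRect(c),cv2.minEnclosingCircle(c),cv2.contourArea(c))
(u,v),rad=cv2.minEnclosingCircle(c)
print(onz(p,u,v,.012),onz(p,u,v,.016)); print("tip proj of .459,-.231", proj(p,[.459,-.231,.032]))
print("diam est",2*rad/358*(p["origin"][2]-.012)/.956)
```

```text
(296, 213, 35, 36) ((313.5712585449219, 230.6448974609375), 18.22751808166504) 920.5
[ 0.46017869 -0.23498716  0.012     ] [ 0.45997186 -0.2339061   0.016     ]
tip proj of .459,-.231 [313.02624437 232.38484545]
diam est 0.029944228857762833
```

View pics/w1c.png

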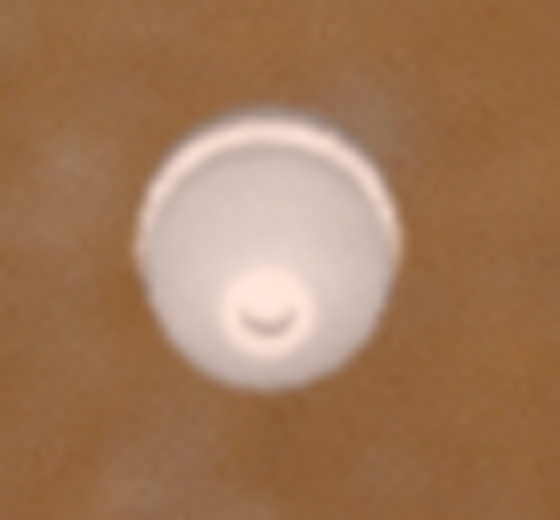

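send_rows(motion=[{"wx":0,"wy":0,"wz":0,"dx":0.0035,"dy":-0.0225,"dz":-0.1,"fingers":1},{"wx":0,"wy":0,"wz":0,"dx":0.0035,"dy":-0.0225,"dz":-0.25,"fingers":1},{"wx":0,"wy":0,"wz":0,"dx":0.0035,"dy":-0.0225,"dz":-0.42,"fingers":1},{"wx":0,"wy":0,"wz":0,"dx":0.0035,"dy":-0.0225,"dz":-0.57,"fingers":1},{"wx":0,"wy":0,"wz":0,"dx":0.0035,"dy":-0.0225,"dz":-0.67,"fingers":1},{"wx":0,"wy":0,"wz":0,"dx":0.0035,"dy":-0.0225,"dz":-0.72,"fingers":1},{"wx":0,"wy":0,"wz":0,"dx":0.0035,"dy":-0.0225,"dz":-0.7255,"fingers":1},{"wx":0,"wy":0,"wz":0,"dx":0.0035,"dy":-0.0225,"dz":-0.7255,"fingers":1}])

```text
time_s: 2.65
eef_pos: [0.4603, -0.2368, 0.0071]
eef_rot: [0.637, 0.771, -0.0, 0.001]
contact_force: [0.7, 0.3, 1.4]
grip_width: 0.0855
```

Run:
```python
from station import r
from h import *
im=r.capture("wrist"); im2=r.capture("side"); cv2.imwrite("pics/w2.png",im[:,:,::-1]);cv2.imwrite("pics/s2.png",cv2.resize(im2[260:380,200:350,::-1],None,fx=5,fy=5))
```

```text
(no output)
```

View pics/w2.png

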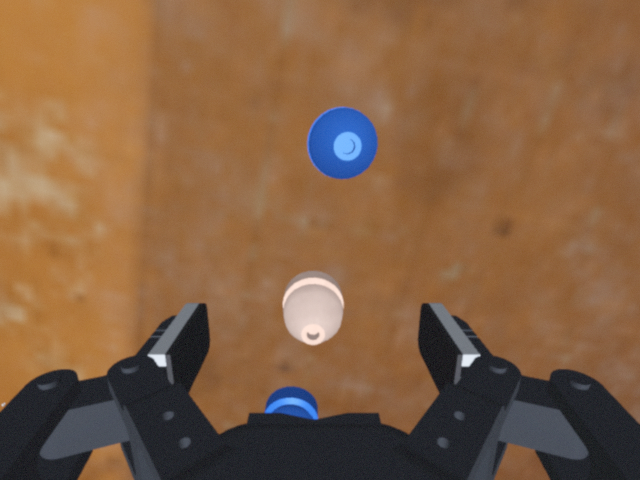

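View pics/s2.png

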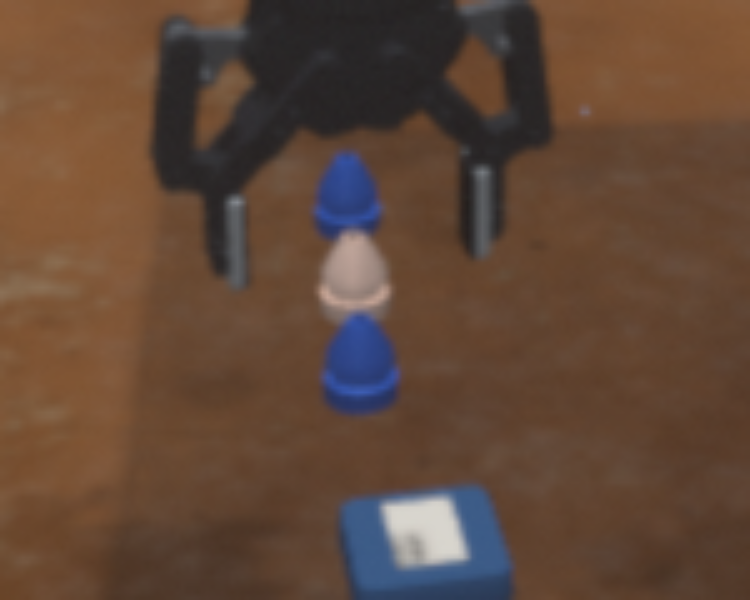

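The nozzle is at (313,308) with its tip at (313,334), centred between the pads. Before closing I'll check the offset along the pad width.

Run:
```python
from station import r
from h import *
p=r.camera_params("wrist"); print(r.read_state()["eef_pos"])
print("tip",onz(p,313,334,.032)); print("foot far edge (y+13)",onz(p,314,271,.0)); print("ring sides",onz(p,283,300,.016),onz(p,344,302,.016))
```

```text
[ 0.46052521 -0.2366255   0.00743544]
tip [ 0.46023465 -0.23437757  0.032     ]
foot far edge (y+13) [ 0.45832328 -0.22231075  0.        ]
ring sides [ 0.44706864 -0.23089339  0.016     ] [ 0.47171593 -0.22704407  0.016     ]
```

send_rows(motion=[{"wx":0,"wy":0,"wz":0,"dx":0,"dy":0.007,"dz":-0.005,"fingers":1},{"wx":0,"wy":0,"wz":0,"dx":0,"dy":0.007,"dz":-0.005,"fingers":0.6},{"wx":0,"wy":0,"wz":0,"dx":0,"dy":0.007,"dz":-0.005,"fingers":0.45},{"wx":0,"wy":0,"wz":0,"dx":0,"dy":0.007,"dz":-0.005,"fingers":0.35},{"wx":0,"wy":0,"wz":0,"dx":0,"dy":0.007,"dz":-0.005,"fingers":0.2},{"wx":0,"wy":0,"wz":0,"dx":0,"dy":0.007,"dz":-0.005,"fingers":0},{"wx":0,"wy":0,"wz":0,"dx":0,"dy":0.007,"dz":-0.005,"fingers":0},{"wx":0,"wy":0,"wz":0,"dx":0,"dy":0.007,"dz":-0.005,"fingers":0},{"wx":0,"wy":0,"wz":0,"dx":0,"dy":0.007,"dz":-0.005,"fingers":0}])

```text
time_s: 3.65
eef_pos: [0.46, -0.2347, 0.0056]
eef_rot: [0.636, 0.771, -0.0, 0.0]
contact_force: [-2.4, 1.8, 7.0]
grip_width: 0.0225
```

Run:
```python
from station import r
from h import *
s=r.read_state(); print(s["time_s"],s["eef_pos"],s["grip_width"],s["contact_force"])
im=r.capture("wrist"); im2=r.capture("side"); cv2.imwrite("pics/w3.png",im[200:400,200:430,::-1]);cv2.imwrite("pics/s3.png",cv2.resize(im2[280:350,230:310,::-1],None,fx=7,fy=7))
```

```text
3.65 [ 0.46002376 -0.23467192  0.00555498] 0.0224997949908537 [-2.43764014  1.84446549  7.0229688 ]
```

View pics/w3.png

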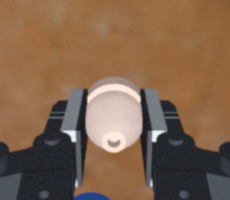

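View pics/s3.png

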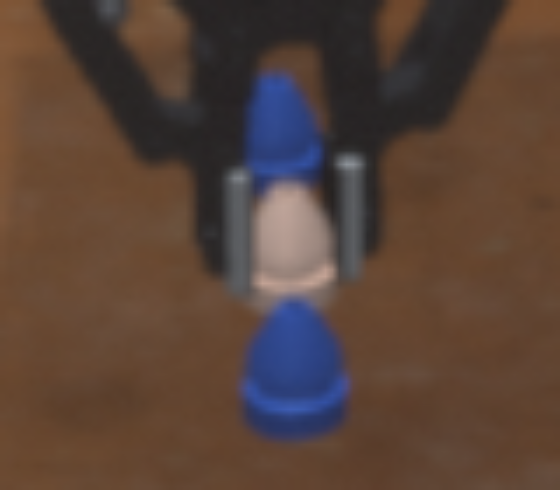

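Grip width reads 22.5 mm against a 26 mm nozzle, so it may be held on the taper or the pads may be giving. I'll lift a little and look.

send_rows(motion=[{"wx":0,"wy":0,"wz":0,"dx":0,"dy":0,"dz":0.02,"fingers":0},{"wx":0,"wy":0,"wz":0,"dx":0,"dy":0,"dz":0.06,"fingers":0},{"wx":0,"wy":0,"wz":0,"dx":0,"dy":0,"dz":0.1,"fingers":0},{"wx":0,"wy":0,"wz":0,"dx":0,"dy":0,"dz":0.1,"fingers":0},{"wx":0,"wy":0,"wz":0,"dx":0,"dy":0,"dz":0.1,"fingers":0}])

```text
time_s: 4.25
eef_pos: [0.4601, -0.2347, 0.0255]
eef_rot: [0.636, 0.771, -0.0, 0.0]
contact_force: [-0.0, -0.3, -0.3]
grip_width: 0.0224
```

Run:
```python
from station import r
from h import *
s=r.read_state(); print(s["time_s"],s["eef_pos"],s["grip_width"],s["contact_force"])
im=r.capture("wrist"); im2=r.capture("side"); cv2.imwrite("pics/w4.png",cv2.resize(im[240:400,240:390,::-1],None,fx=4,fy=4));cv2.imwrite("pics/s4.png",cv2.resize(im2[270:350,230:310,::-1],None,fx=7,fy=7))
p=r.camera_params("side"); e=s["eef_pos"]
for z in [-.005,0,.003,.03]: print(z,proj(p,e+[0,0,z]))
```

```text
4.25 [ 0.46007027 -0.23467641  0.02547046] 0.02244585973945611 [-0.02312214 -0.32190223 -0.34737183]
-0.005 [271.0907039  312.46956451]
0 [271.04893637 310.14025691]
0.003 [271.02379726 308.73828882]
0.03 [270.79485559 295.97057975]
```

View pics/w4.png

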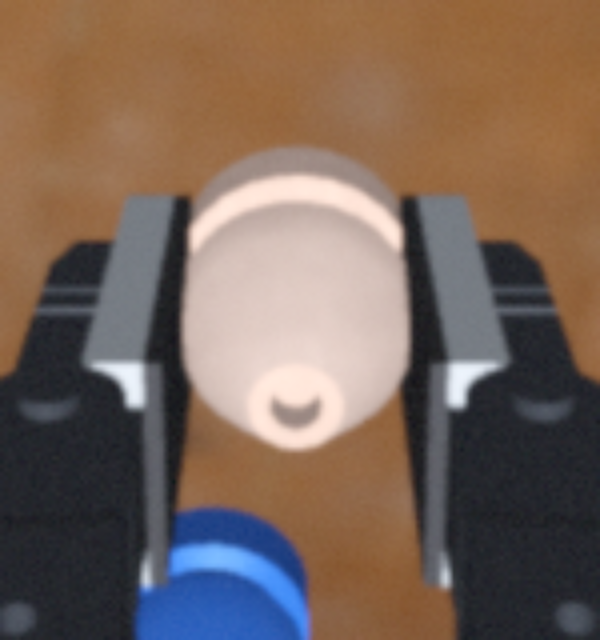

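View pics/s4.png

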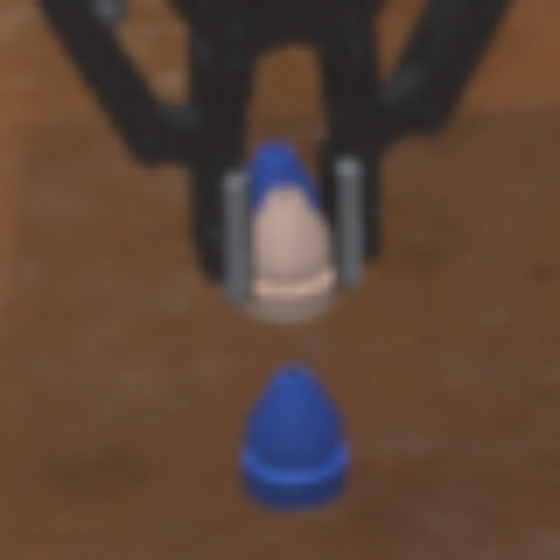

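The nozzle is lifted, upright and firmly held. Now I'll carry it to above the socket.

send_rows(motion=[{"wx":0,"wy":0,"wz":0,"dx":0,"dy":0,"dz":0.12,"fingers":0},{"wx":0,"wy":0,"wz":0,"dx":0,"dy":0.02,"dz":0.3,"fingers":0},{"wx":0,"wy":0,"wz":0,"dx":-0.02,"dy":0.12,"dz":0.45,"fingers":0},{"wx":0,"wy":0,"wz":0,"dx":-0.05,"dy":0.3,"dz":0.525,"fingers":0},{"wx":0,"wy":0,"wz":0,"dx":-0.08,"dy":0.5,"dz":0.525,"fingers":0},{"wx":0,"wy":0,"wz":0,"dx":-0.12,"dy":0.72,"dz":0.525,"fingers":0},{"wx":0,"wy":0,"wz":0,"dx":-0.15,"dy":0.93,"dz":0.525,"fingers":0}])

```text
time_s: 5.05
eef_pos: [0.4292, -0.0471, 0.13]
eef_rot: [0.637, 0.771, -0.0, -0.0]
contact_force: [0.7, 0.9, 0.1]
grip_width: 0.0222
```

send_rows(motion=[{"wx":0,"wy":0,"wz":0,"dx":-0.01,"dy":0.2,"dz":0,"fingers":0},{"wx":0,"wy":0,"wz":0,"dx":-0.02,"dy":0.4,"dz":0,"fingers":0},{"wx":0,"wy":0,"wz":0,"dx":-0.02,"dy":0.6,"dz":0,"fingers":0},{"wx":0,"wy":0,"wz":0,"dx":-0.02,"dy":0.8,"dz":0,"fingers":0},{"wx":0,"wy":0,"wz":0,"dx":-0.02,"dy":0.92,"dz":0,"fingers":0},{"wx":0,"wy":0,"wz":0,"dx":-0.02,"dy":1,"dz":0,"fingers":0},{"wx":0,"wy":0,"wz":0,"dx":-0.02,"dy":1,"dz":0,"fingers":0},{"wx":0,"wy":0,"wz":0,"dx":-0.02,"dy":1,"dz":0,"fingers":0}])

```text
time_s: 5.85
eef_pos: [0.4258, 0.1512, 0.1299]
eef_rot: [0.636, 0.772, -0.0, -0.0]
contact_force: [0.8, 0.8, -0.2]
grip_width: 0.0225
```

Run:
```python
from station import r
from h import *
s=r.read_state(); print(s["time_s"],s["eef_pos"],s["grip_width"],s["contact_force"],s["joint_pos"])
p=r.camera_params("wrist"); im=r.capture("wrist"); cv2.imwrite("pics/w5.png",im[:,:,::-1])
print(proj(p,[.4261,.1778,.024]))
```

```text
5.85 [0.42576325 0.15121701 0.1298937 ] 0.022525930594373106 [ 0.80434206  0.78670217 -0.15551815] [ 1.70609640e-01 -4.94868817e-02  1.85606139e+00 -2.10032870e-04
  1.33572192e+00 -2.12370961e-02]
[320.97326165 203.12937859]
```

View pics/w5.png

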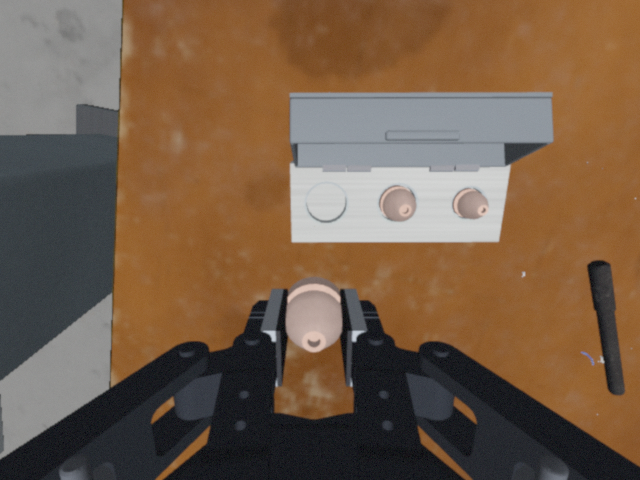

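The wrist view shows the case square to the tool: the empty socket at (326,202), medium nozzle at (400,205), small at (472,204), and the lid above. I'll measure the socket, corners and yaw.

Run:
```python
from station import r
from h import *
p=r.camera_params("wrist"); im=cv2.imread("pics/w5.png")
cv2.imwrite("pics/w5c.png",cv2.resize(im[80:260,270:570],None,fx=2.6,fy=2.6,interpolation=cv2.INTER_CUBIC))
cv2.imwrite("pics/w5d.png",cv2.resize(im[155:255,280:380],None,fx=6,fy=6,interpolation=cv2.INTER_CUBIC))
cv2.imwrite("pics/w5e.png",cv2.resize(im[155:255,430:530],None,fx=6,fy=6,interpolation=cv2.INTER_CUBIC))
```

```text
(no output)
```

View pics/w5d.png

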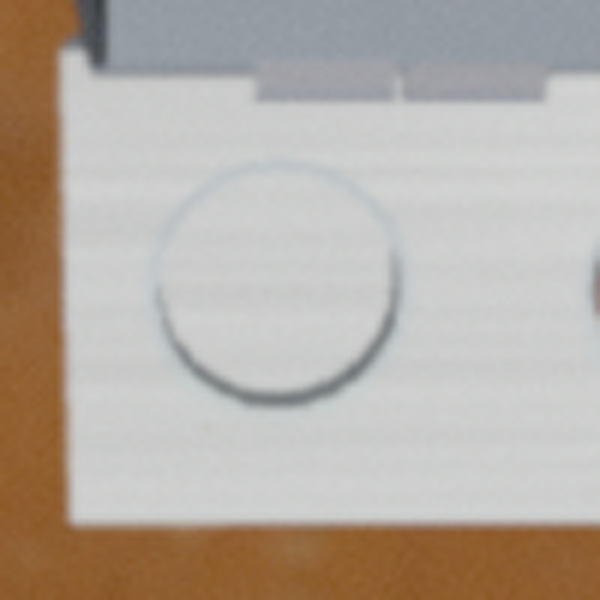

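View pics/w5e.png

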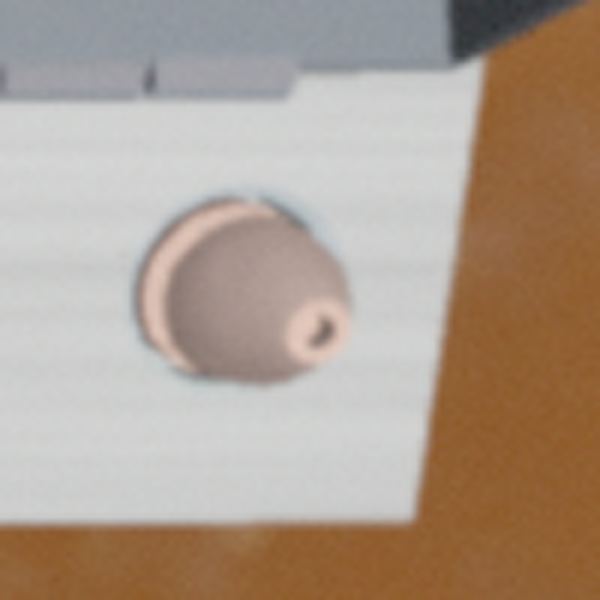

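View pics/w5c.png

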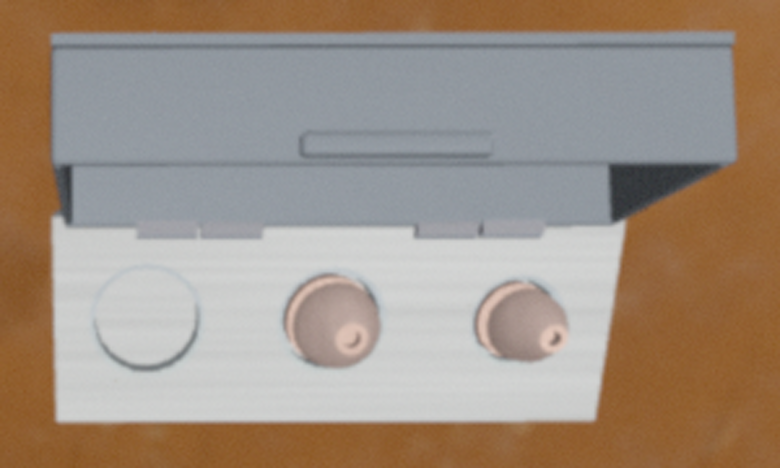

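Run:
```python
from station import r
from h import *
p=r.camera_params("wrist"); s=r.read_state()
g=lambda ox,oy,x,y,z:onz(p,ox+(x+.5)/6-.5,oy+(y+.5)/6-.5,z)
S=g(280,155,278,282,.024);print("socket",S, "dia",np.linalg.norm(g(280,155,153,282,.024)-g(280,155,403,282,.024)))
fl=g(280,155,68,523,.024);fr=g(430,155,414,523,.024);print(fl,fr,np.linalg.norm(fl-fr))
yaw=np.arctan2(*(fr-fl)[[1,0]]);print("yaw",np.degrees(yaw))
ex=np.array([-np.sin(yaw),np.cos(yaw),0]);ey=-np.array([np.cos(yaw),np.sin(yaw),0])
C=(fl+fr)/2+.028*ex; print("center",C,"socket from it",C+.05*ey)
print("tool yaw",np.degrees(np.arctan2(*R.from_quat(s["eef_rot"]).as_matrix()[[1,0],0])))
# nozzle in hand: tip & foot
print("tip at z", onz(p,314,338,s["eef_pos"][2]-.0056+.032), s["eef_pos"])
# lid front rim free edge (world), lid_edge rear
k=lambda x,y:(270+(x+.5)/2.6-.5,80+(y+.5)/2.6-.5)
for th in [1.75,1.85,1.95,2.05]:
    X=C+ex*(.025-.05*np.cos(th)); z=.024+.05*np.sin(th); X=X+ey*.072; X[2]=z
    Y=C+ex*(.025-.05*np.cos(th)+.028*np.sin(th))+ey*.072; Y[2]=.024+.05*np.sin(th)+.028*np.cos(th)
    print(th,proj(p,X),proj(p,Y))
print("seen",k(52,162),k(52,35))
```

```text
socket [0.42941527 0.17914667 0.024     ] dia 0.029102650792812938
[0.41046953 0.14555634 0.024     ] [0.55762939 0.17414218 0.024     ] 0.1499105548451155
yaw 10.99282248561508
center [0.47871025 0.18733549 0.024     ] socket from it [0.4296277  0.17780119 0.024     ]
tool yaw 100.94296488710947
tip at z [0.42610593 0.1526472  0.15636873] [0.42585671 0.1508516  0.12996873]
1.75 [288.60390323 159.18028717] [288.16817775 105.48958009]
1.85 [288.56004302 149.80380685] [288.49809993  97.6051399 ]
1.95 [288.58192742 140.63785534] [288.88466274  90.80275595]
2.05 [288.66900165 131.84367919] [289.31873722  85.15071171]
seen (289.6923076923077, 142.0) (289.6923076923077, 93.15384615384616)
```

send_rows(motion=[{"wx":0,"wy":0,"wz":0,"dx":0.0175,"dy":0.07,"dz":0,"fingers":0},{"wx":0,"wy":0,"wz":0,"dx":0.0175,"dy":0.137,"dz":-0.06,"fingers":0},{"wx":0,"wy":0,"wz":0,"dx":0.0175,"dy":0.137,"dz":-0.2,"fingers":0},{"wx":0,"wy":0,"wz":0,"dx":0.0175,"dy":0.137,"dz":-0.34,"fingers":0},{"wx":0,"wy":0,"wz":0,"dx":0.0175,"dy":0.137,"dz":-0.43,"fingers":0},{"wx":0,"wy":0,"wz":0,"dx":0.0175,"dy":0.137,"dz":-0.472,"fingers":0},{"wx":0,"wy":0,"wz":0,"dx":0.0175,"dy":0.137,"dz":-0.472,"fingers":0},{"wx":0,"wy":0,"wz":0,"dx":0.0175,"dy":0.137,"dz":-0.472,"fingers":0}])

```text
time_s: 6.7
eef_pos: [0.4298, 0.179, 0.0363]
eef_rot: [0.636, 0.771, 0.0, 0.0]
contact_force: [-0.0, 0.9, 0.8]
grip_width: 0.0226
```

Run:
```python
from station import r
from h import *
s=r.read_state(); print(s["time_s"],s["eef_pos"],s["grip_width"],s["contact_force"])
im=r.capture("wrist"); cv2.imwrite("pics/w6.png",im[:,:,::-1]); cv2.imwrite("pics/w6c.png",cv2.resize(im[220:380,240:400,::-1],None,fx=5,fy=5)[:600])
im=r.capture("side"); cv2.imwrite("pics/s6c.png",cv2.resize(im[190:270,220:330,::-1],None,fx=7,fy=7))
```

```text
6.7 [0.42978148 0.17902755 0.03625777] 0.02258714666222222 [-0.02607694  0.85498695  0.81703483]
```

View pics/w6c.png

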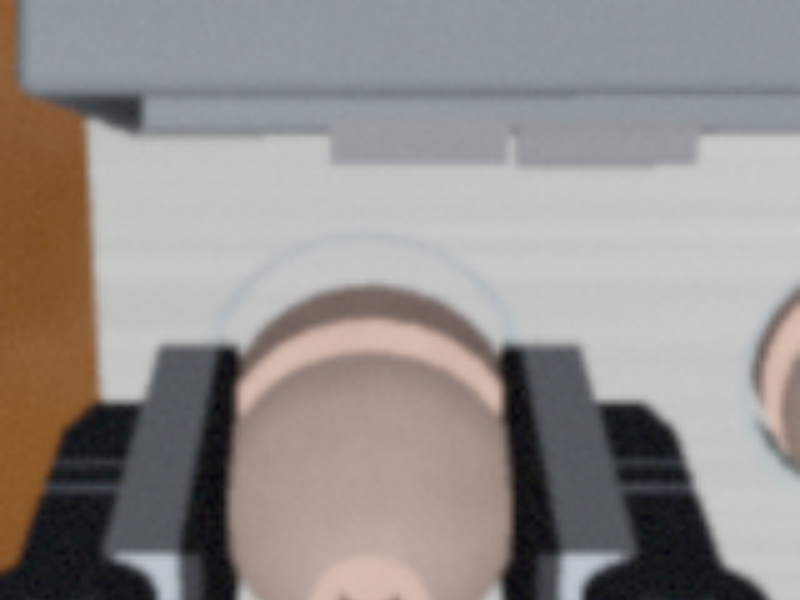

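View pics/s6c.png

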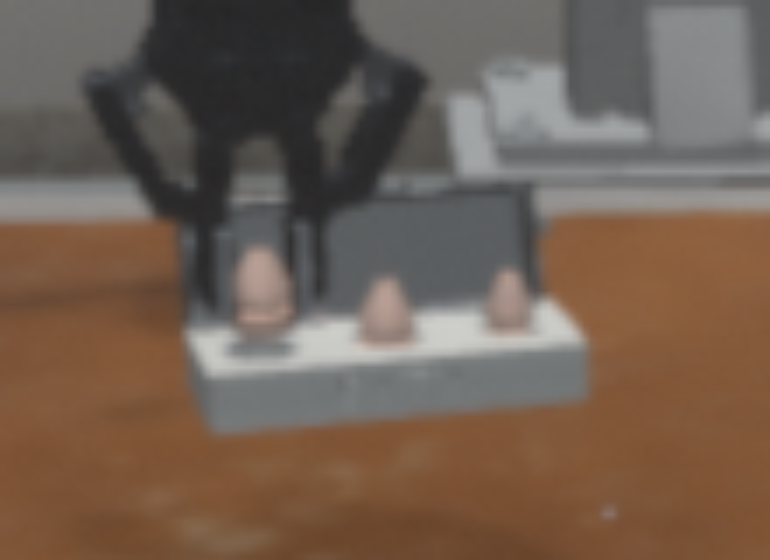

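Run:
```python
from station import r
from h import *
p=r.camera_params("wrist"); s=r.read_state(); e=s["eef_pos"]
g=lambda x,y,z:onz(p,240+(x+.5)/5-.5,220+(y+.5)/5-.5,z)
yaw=np.radians(10.99); ex=np.array([-np.sin(yaw),np.cos(yaw),0]);ey=-np.array([np.cos(yaw),np.sin(yaw),0])
def loc(P): d=P-e; return np.round([d@ex*1e3,d@ey*1e3],2)
ring=np.array([g(x,y,.024)[:2] for x,y in [(363,235),(300,252),(430,252),(248,290),(480,288),(222,325),(507,322)]])
A=np.c_[2*ring,np.ones(len(ring))]; c=np.linalg.lstsq(A,(ring**2).sum(1),rcond=None)[0]; rad=np.sqrt(c[2]+c[:2]@c[:2])
print("ring c",c[:2],rad,loc(np.array([c[0],c[1],0])))
for rr in (.01425,.01575):
  print(rr, loc(g(363,235,.024)-ex*rr), "mid of sides",loc((g(222,325,.024)+g(507,322,.024))/2))
for f in (.0307,.030):
  print("foot far edge-13",loc(g(371,287,f)-ex*.013))
print("ring(step) sides at mid height", loc((g(238,405,f+.015)+g(502,405,f+.015))/2), "far", loc(g(371,320,f+.016)-ex*.013))
```

```text
ring c [0.4299857  0.17885601] 0.014424053184611043 [-0.1   0.04]
0.01425 [0.35 0.22] mid of sides [5.76 0.09]
0.01575 [-1.15  0.22] mid of sides [5.76 0.09]
foot far edge-13 [-0.75 -0.51]
foot far edge-13 [-1.05 -0.51]
ring(step) sides at mid height [ 7.82 -0.41] far [ 2.81 -0.49]
```

Nozzle and socket agree to about 0.6 mm, so I'll make a small correction and lower slowly.

send_rows(motion=[{"wx":0,"wy":0,"wz":0,"dx":-0.003,"dy":0.002,"dz":-0.008,"fingers":0},{"wx":0,"wy":0,"wz":0,"dx":-0.003,"dy":0.002,"dz":-0.02,"fingers":0},{"wx":0,"wy":0,"wz":0,"dx":-0.003,"dy":0.002,"dz":-0.03,"fingers":0},{"wx":0,"wy":0,"wz":0,"dx":-0.003,"dy":0.002,"dz":-0.04,"fingers":0},{"wx":0,"wy":0,"wz":0,"dx":-0.003,"dy":0.002,"dz":-0.04,"fingers":0}])

```text
time_s: 7.3
eef_pos: [0.4287, 0.1791, 0.0275]
eef_rot: [0.637, 0.771, -0.0, -0.0]
contact_force: [0.1, 0.8, -0.4]
grip_width: 0.0224
```

send_rows(motion=[{"wx":0,"wy":0,"wz":0,"dx":0,"dy":0,"dz":-0.008,"fingers":0},{"wx":0,"wy":0,"wz":0,"dx":0,"dy":0,"dz":-0.016,"fingers":0},{"wx":0,"wy":0,"wz":0,"dx":0,"dy":0,"dz":-0.024,"fingers":0},{"wx":0,"wy":0,"wz":0,"dx":0,"dy":0,"dz":-0.024,"fingers":0}])

```text
time_s: 7.7
eef_pos: [0.429, 0.1792, 0.0241]
eef_rot: [0.636, 0.771, 0.0, 0.0]
contact_force: [-9.5, -4.1, 25.3]
grip_width: 0.0224
```

Run:
```python
from station import r
from h import *
s=r.read_state(); print(s["time_s"],s["eef_pos"],s["grip_width"],s["contact_force"])
im=r.capture("wrist"); cv2.imwrite("pics/w7c.png",cv2.resize(im[220:380,240:400,::-1],None,fx=5,fy=5)[:600])
im=r.capture("side"); cv2.imwrite("pics/s7c.png",cv2.resize(im[190:270,220:330,::-1],None,fx=7,fy=7))
```

```text
7.7 [0.42903481 0.17921579 0.02410136] 0.022368854971962126 [-9.50921987 -4.14324146 25.33604402]
```

View pics/w7c.png

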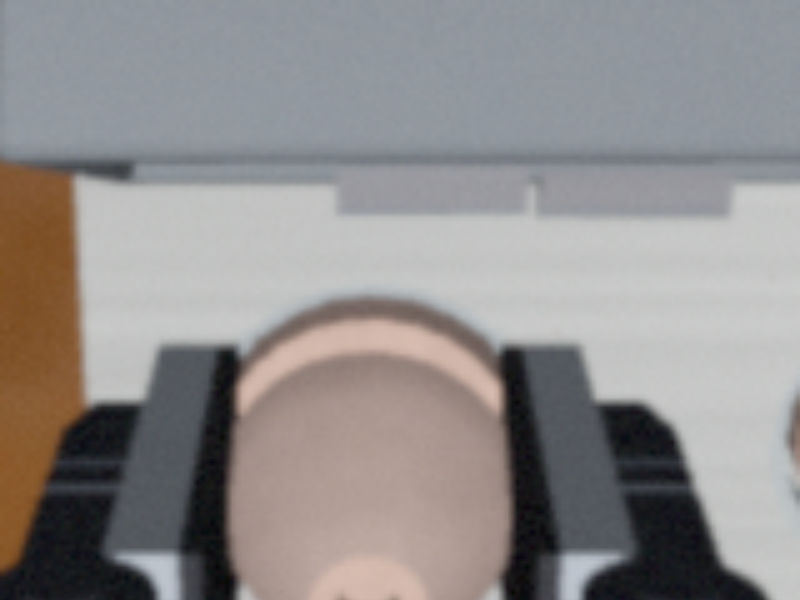

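View pics/s7c.png

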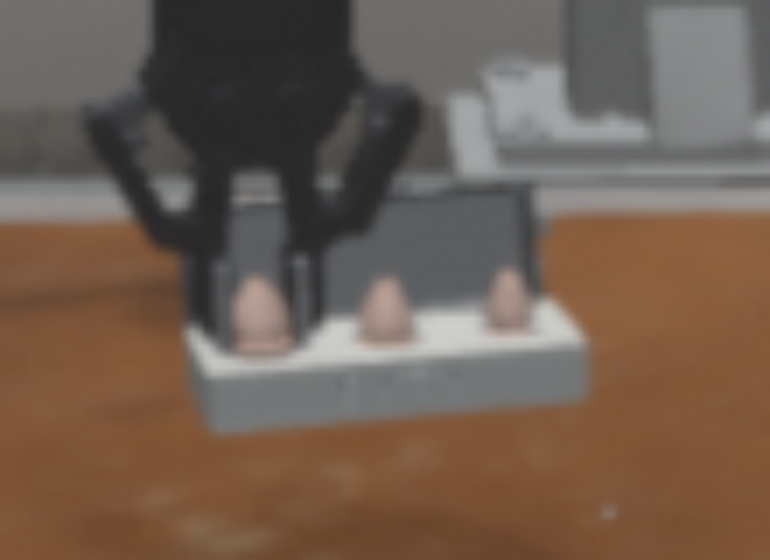

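The fingertips are level with the block top at z = 0.024, and the nozzle is about 5.6 mm into the bore. I'll relieve the push slightly and open a little, so the nozzle drops the rest of the way with the bore guiding it.

send_rows(motion=[{"wx":0,"wy":0,"wz":0,"dx":-0.002,"dy":-0.001,"dz":0.007,"fingers":0},{"wx":0,"wy":0,"wz":0,"dx":-0.002,"dy":-0.001,"dz":0.007,"fingers":0}])

```text
time_s: 8.0
eef_pos: [0.4285, 0.179, 0.0245]
eef_rot: [0.636, 0.771, 0.0, 0.0]
contact_force: [0.6, 0.5, -1.0]
grip_width: 0.0226
```

send_rows(motion=[{"wx":0,"wy":0,"wz":0,"dx":0,"dy":0,"dz":0,"fingers":0.36},{"wx":0,"wy":0,"wz":0,"dx":0,"dy":0,"dz":0,"fingers":0.4},{"wx":0,"wy":0,"wz":0,"dx":0,"dy":0,"dz":0,"fingers":0.42},{"wx":0,"wy":0,"wz":0,"dx":0,"dy":0,"dz":0,"fingers":0.42},{"wx":0,"wy":0,"wz":0,"dx":0,"dy":0,"dz":0,"fingers":0.42}])

```text
time_s: 8.5
eef_pos: [0.4284, 0.179, 0.0243]
eef_rot: [0.636, 0.771, -0.0, -0.0]
contact_force: [0.7, -0.4, -0.9]
grip_width: 0.0356
```

Run:
```python
from station import r
from h import *
s=r.read_state(); print(s["time_s"],s["eef_pos"],s["grip_width"],s["contact_force"])
im=r.capture("wrist"); cv2.imwrite("pics/w8.png",im[200:400,200:460,::-1])
im=r.capture("side"); cv2.imwrite("pics/s8c.png",cv2.resize(im[190:270,220:330,::-1],None,fx=7,fy=7))
```

```text
8.5 [0.42844921 0.17897269 0.0243194 ] 0.03564966955435837 [ 0.7040429  -0.41830808 -0.86010351]
```

View pics/w8.png

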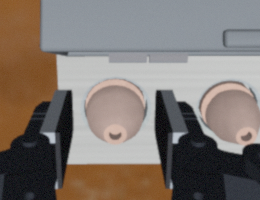

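View pics/s8c.png

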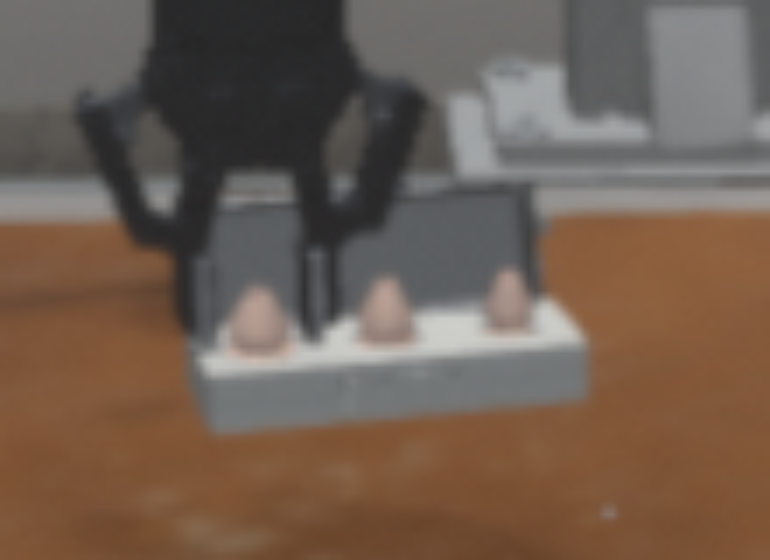

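The nozzle dropped in and now sits at the same height as its neighbours. I'll raise and check from above.

send_rows(motion=[{"wx":0,"wy":0,"wz":0,"dx":0,"dy":0,"dz":0.05,"fingers":0.42},{"wx":0,"wy":0,"wz":0,"dx":0,"dy":0,"dz":0.15,"fingers":0.42},{"wx":0,"wy":0,"wz":0,"dx":0,"dy":0,"dz":0.3,"fingers":0.42},{"wx":0,"wy":0,"wz":0,"dx":0,"dy":0,"dz":0.45,"fingers":0.2},{"wx":0,"wy":0,"wz":0,"dx":0,"dy":0,"dz":0.55,"fingers":0},{"wx":0,"wy":0,"wz":0,"dx":0,"dy":0,"dz":0.55,"fingers":0},{"wx":0,"wy":0,"wz":0,"dx":0,"dy":0,"dz":0.55,"fingers":0}])

```text
time_s: 9.3
eef_pos: [0.4285, 0.179, 0.1348]
eef_rot: [0.636, 0.771, 0.0, 0.0]
contact_force: [-0.0, 0.3, -0.3]
grip_width: 0.0
```

Run:
```python
from station import r
from h import *
s=r.read_state(); print(s["time_s"],s["eef_pos"],s["grip_width"],s["contact_force"])
p=r.camera_params("wrist"); im=r.capture("wrist")[:,:,::-1]; cv2.imwrite("pics/w9.png",im); cv2.imwrite("pics/w9c.png",cv2.resize(im[110:310,260:560],None,fx=2.6,fy=2.6))
C=np.array([.4787,.1873,.024]);yaw=np.radians(10.99); ex=np.array([-np.sin(yaw),np.cos(yaw),0]);ey=-np.array([np.cos(yaw),np.sin(yaw),0])
for a,b in [(-.028,.075),(-.028,-.075)]: print(proj(p,C+a*ex+b*ey))
print("seated tip exp", proj(p,C+.05*ey+[0,0,.022]),"5mm high",proj(p,C+.05*ey+[0,0,.027]),"med",proj(p,C+[0,0,.022]))
```

```text
9.3 [0.42849956 0.17899751 0.13484872] 4.332188381295439e-05 [-0.00967681  0.28340563 -0.29219631]
[281.2115604  274.15641399]
[479.23831011 274.09463462]
seated tip exp [314.27669937 248.05838034] 5mm high [314.29142956 250.40780094] med [388.23626768 248.03360644]
```

View pics/w9c.png

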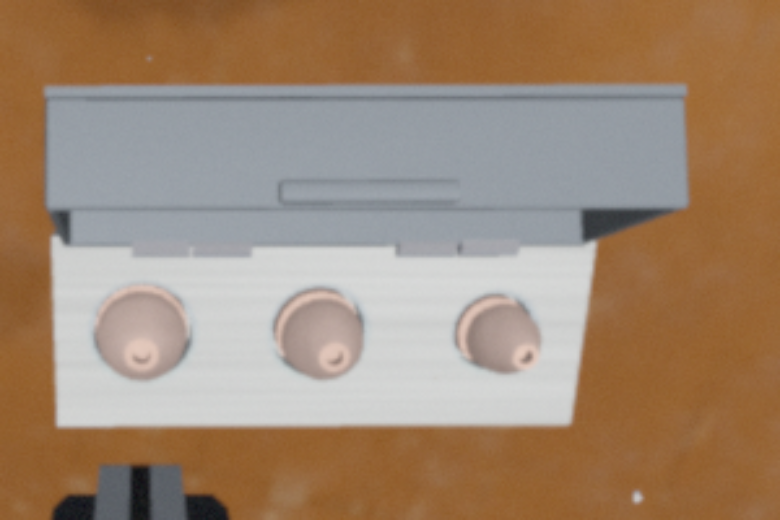

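The large nozzle is seated: tip at (314,246), where I predicted (314,248). The case hasn't moved. Next I'll go behind the lid with closed fingers.

send_rows(motion=[{"wx":0,"wy":0,"wz":0,"dx":0.04,"dy":0.12,"dz":0,"fingers":0},{"wx":0,"wy":0,"wz":0,"dx":0.1,"dy":0.28,"dz":0,"fingers":0},{"wx":0,"wy":0,"wz":0,"dx":0.15,"dy":0.43,"dz":0,"fingers":0},{"wx":0,"wy":0,"wz":0,"dx":0.165,"dy":0.484,"dz":-0.02,"fingers":0},{"wx":0,"wy":0,"wz":0,"dx":0.165,"dy":0.484,"dz":-0.1,"fingers":0},{"wx":0,"wy":0,"wz":0,"dx":0.165,"dy":0.484,"dz":-0.25,"fingers":0},{"wx":0,"wy":0,"wz":0,"dx":0.165,"dy":0.484,"dz":-0.37,"fingers":0},{"wx":0,"wy":0,"wz":0,"dx":0.165,"dy":0.484,"dz":-0.41,"fingers":0},{"wx":0,"wy":0,"wz":0,"dx":0.165,"dy":0.484,"dz":-0.41,"fingers":0}])

```text
time_s: 10.25
eef_pos: [0.4607, 0.2752, 0.0512]
eef_rot: [0.637, 0.771, -0.001, -0.001]
contact_force: [0.8, 0.6, 0.7]
grip_width: -0.0003
```

Run:
```python
from station import r
from h import *
s=r.read_state(); e=s["eef_pos"]; print(s["time_s"],e,s["grip_width"],s["contact_force"])
im=r.capture("scene")[:,:,::-1]; cv2.imwrite("pics/c10.png",cv2.resize(im[200:380,180:400],None,fx=3.3,fy=3.3))
C=np.array([.4787,.1873,0]);yaw=np.radians(10.99); ex=np.array([-np.sin(yaw),np.cos(yaw),0]);ey=-np.array([np.cos(yaw),np.sin(yaw),0])
print("local",(e-C)@ex,(e-C)@ey)
ths=np.linspace(1.98,0.9,16)
for th in ths:
    X=.025-.042*np.cos(th)+.028*np.sin(th)+.011; z=.024+.042*np.sin(th)+.028*np.cos(th)
    P=C+ex*X+[0,0,z]; print(round(th,2),np.round((P-e)/.2,3))
```

```text
10.25 [0.46070071 0.27521988 0.05121758] -0.00034791949422326184 [0.78283402 0.58268664 0.66871913]
local 0.0897388157282411 0.0009083513189181987
1.98 [ 0.015 -0.055  0.001]
1.91 [ 0.017 -0.065  0.016]
1.84 [ 0.019 -0.076  0.03 ]
1.76 [ 0.022 -0.088  0.043]
1.69 [ 0.024 -0.102  0.055]
1.62 [ 0.027 -0.115  0.067]
1.55 [ 0.03  -0.13   0.077]
1.48 [ 0.033 -0.146  0.086]
1.4 [ 0.036 -0.162  0.094]
1.33 [ 0.039 -0.178  0.101]
1.26 [ 0.043 -0.195  0.107]
1.19 [ 0.046 -0.212  0.111]
1.12 [ 0.049 -0.23   0.114]
1.04 [ 0.053 -0.248  0.116]
0.97 [ 0.056 -0.266  0.116]
0.9 [ 0.06  -0.283  0.115]
```

View pics/c10.png

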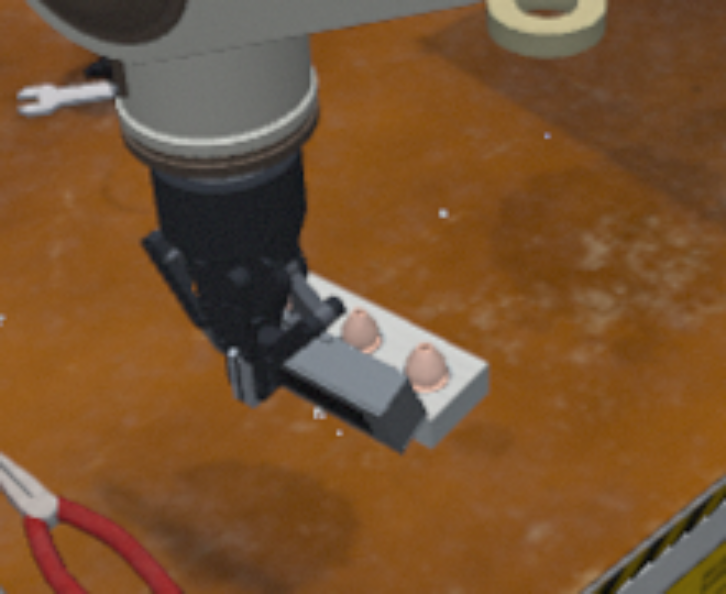

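The closed fingers are behind the lid at the middle and clear of the pliers. I'll push along the arc slowly.

send_rows(motion=[{"wx":0,"wy":0,"wz":0,"dx":0.007,"dy":-0.025,"dz":0,"fingers":0},{"wx":0,"wy":0,"wz":0,"dx":0.015,"dy":-0.05,"dz":0.001,"fingers":0},{"wx":0,"wy":0,"wz":0,"dx":0.017,"dy":-0.065,"dz":0.016,"fingers":0},{"wx":0,"wy":0,"wz":0,"dx":0.019,"dy":-0.076,"dz":0.03,"fingers":0},{"wx":0,"wy":0,"wz":0,"dx":0.022,"dy":-0.088,"dz":0.043,"fingers":0},{"wx":0,"wy":0,"wz":0,"dx":0.024,"dy":-0.102,"dz":0.055,"fingers":0},{"wx":0,"wy":0,"wz":0,"dx":0.027,"dy":-0.115,"dz":0.067,"fingers":0},{"wx":0,"wy":0,"wz":0,"dx":0.03,"dy":-0.13,"dz":0.077,"fingers":0},{"wx":0,"wy":0,"wz":0,"dx":0.033,"dy":-0.146,"dz":0.086,"fingers":0},{"wx":0,"wy":0,"wz":0,"dx":0.036,"dy":-0.162,"dz":0.094,"fingers":0}])

```text
time_s: 11.3
eef_pos: [0.4687, 0.2431, 0.0713]
eef_rot: [0.636, 0.771, -0.0, -0.0]
contact_force: [0.6, 1.0, 0.0]
grip_width: 0.0006
```

Run:
```python
from station import r
from h import *
s=r.read_state(); e=s["eef_pos"]; print(s["time_s"],e,s["contact_force"])
im=r.capture("scene")[:,:,::-1]; im2=r.capture("side")[:,:,::-1]
cv2.imwrite("pics/c11.png",np.hstack([cv2.resize(im[240:360,220:350],(390,360)),cv2.resize(im2[190:270,220:330],(400,360))]))
```

```text
11.3 [0.46872064 0.24312473 0.07132834] [0.61591664 0.98177368 0.02867784]
```

View pics/c11.png

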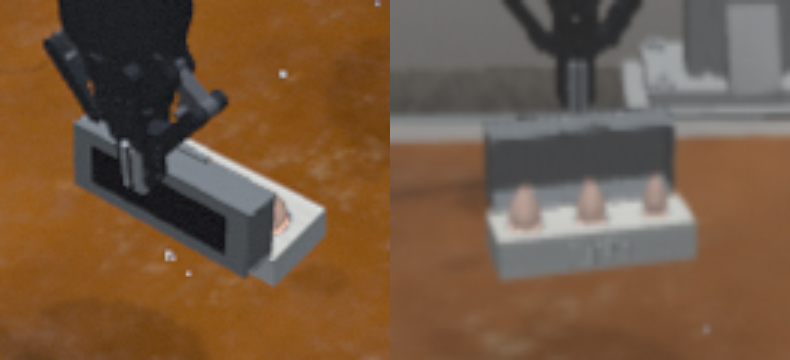

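It's working: the lid is near upright, contact force is small and the case is steady. Working out the rest of the arc.

Run:
```python
from station import r
from h import *
s=r.read_state(); e=s["eef_pos"]
C=np.array([.4787,.1873,0]);yaw=np.radians(10.99); ex=np.array([-np.sin(yaw),np.cos(yaw),0])
for th in np.linspace(1.33,0.1,18):
    X=.025-.042*np.cos(th)+.028*np.sin(th)+.011; z=.024+.042*np.sin(th)+.028*np.cos(th)
    P=C+ex*X+[0,0,z]; print(round(th,2),np.round((P-e)/.2,3))
```

```text
1.33 [-0.001 -0.017  0.   ]
1.26 [ 0.002 -0.034  0.006]
1.19 [ 0.005 -0.052  0.01 ]
1.11 [ 0.009 -0.07   0.013]
1.04 [ 0.012 -0.087  0.015]
0.97 [ 0.016 -0.105  0.016]
0.9 [ 0.019 -0.123  0.015]
0.82 [ 0.023 -0.141  0.012]
0.75 [ 0.026 -0.159  0.009]
0.68 [ 0.029 -0.176  0.004]
0.61 [ 0.033 -0.193 -0.002]
0.53 [ 0.036 -0.209 -0.009]
0.46 [ 0.039 -0.225 -0.018]
0.39 [ 0.042 -0.24  -0.028]
0.32 [ 0.045 -0.255 -0.038]
0.24 [ 0.047 -0.268 -0.05 ]
0.17 [ 0.05  -0.281 -0.063]
0.1 [ 0.052 -0.293 -0.077]
```

send_rows(motion=[{"wx":0,"wy":0,"wz":0,"dx":0,"dy":-0.017,"dz":0,"fingers":0},{"wx":0,"wy":0,"wz":0,"dx":0.002,"dy":-0.034,"dz":0.006,"fingers":0},{"wx":0,"wy":0,"wz":0,"dx":0.005,"dy":-0.052,"dz":0.01,"fingers":0},{"wx":0,"wy":0,"wz":0,"dx":0.009,"dy":-0.07,"dz":0.013,"fingers":0},{"wx":0,"wy":0,"wz":0,"dx":0.012,"dy":-0.087,"dz":0.015,"fingers":0},{"wx":0,"wy":0,"wz":0,"dx":0.016,"dy":-0.105,"dz":0.016,"fingers":0},{"wx":0,"wy":0,"wz":0,"dx":0.019,"dy":-0.123,"dz":0.015,"fingers":0},{"wx":0,"wy":0,"wz":0,"dx":0.023,"dy":-0.141,"dz":0.012,"fingers":0},{"wx":0,"wy":0,"wz":0,"dx":0.026,"dy":-0.159,"dz":0.009,"fingers":0},{"wx":0,"wy":0,"wz":0,"dx":0.029,"dy":-0.176,"dz":0.004,"fingers":0},{"wx":0,"wy":0,"wz":0,"dx":0.033,"dy":-0.193,"dz":-0.002,"fingers":0},{"wx":0,"wy":0,"wz":0,"dx":0.036,"dy":-0.209,"dz":-0.009,"fingers":0},{"wx":0,"wy":0,"wz":0,"dx":0.039,"dy":-0.225,"dz":-0.018,"fingers":0},{"wx":0,"wy":0,"wz":0,"dx":0.042,"dy":-0.24,"dz":-0.028,"fingers":0},{"wx":0,"wy":0,"wz":0,"dx":0.045,"dy":-0.255,"dz":-0.038,"fingers":0},{"wx":0,"wy":0,"wz":0,"dx":0.047,"dy":-0.268,"dz":-0.05,"fingers":0},{"wx":0,"wy":0,"wz":0,"dx":0.05,"dy":-0.281,"dz":-0.063,"fingers":0},{"wx":0,"wy":0,"wz":0,"dx":0.05,"dy":-0.281,"dz":-0.063,"fingers":0}])

```text
time_s: 13.2
eef_pos: [0.4785, 0.1869, 0.0581]
eef_rot: [0.637, 0.771, -0.0, -0.0]
contact_force: [0.7, 0.8, -0.1]
grip_width: 0.0001
```

Run:
```python
from station import r
from h import *
s=r.read_state(); e=s["eef_pos"]; print(s["time_s"],e,s["contact_force"])
C=np.array([.4787,.1873,0]);yaw=np.radians(10.99); ex=np.array([-np.sin(yaw),np.cos(yaw),0]);print((e-C)@ex)
im=r.capture("scene")[:,:,::-1]; im2=r.capture("side")[:,:,::-1]
cv2.imwrite("pics/c12.png",np.hstack([cv2.resize(im[240:360,220:350],(390,360)),cv2.resize(im2[190:270,220:330],(400,360))]))
```

```text
13.2 [0.47849555 0.18685413 0.05809344] [ 0.67326904  0.79512896 -0.1357603 ]
-0.0003987164489106469
```

View pics/c12.png

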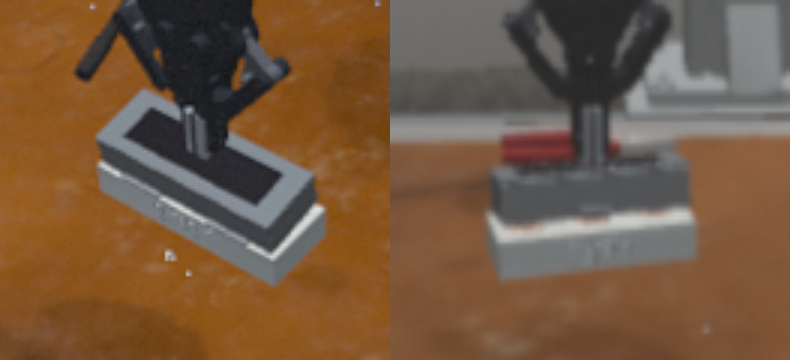

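The lid is nearly shut, with a few mm gap at the front. Finishing in small steps while watching the force.

send_rows(motion=[{"wx":0,"wy":0,"wz":0,"dx":0.002,"dy":-0.012,"dz":-0.008,"fingers":0},{"wx":0,"wy":0,"wz":0,"dx":0.004,"dy":-0.02,"dz":-0.016,"fingers":0},{"wx":0,"wy":0,"wz":0,"dx":0.004,"dy":-0.02,"dz":-0.024,"fingers":0},{"wx":0,"wy":0,"wz":0,"dx":0.004,"dy":-0.02,"dz":-0.028,"fingers":0},{"wx":0,"wy":0,"wz":0,"dx":0.004,"dy":-0.02,"dz":-0.028,"fingers":0}])

```text
time_s: 13.8
eef_pos: [0.4794, 0.1832, 0.0528]
eef_rot: [0.636, 0.771, -0.0, -0.0]
contact_force: [-0.9, -0.2, -0.2]
grip_width: -0.0001
```

send_rows(motion=[{"wx":0,"wy":0,"wz":0,"dx":0,"dy":0,"dz":-0.003,"fingers":0},{"wx":0,"wy":0,"wz":0,"dx":0,"dy":0,"dz":-0.003,"fingers":0}])

```text
time_s: 14.0
eef_pos: [0.4795, 0.1832, 0.0524]
eef_rot: [0.636, 0.771, -0.0, -0.0]
contact_force: [-0.7, -0.2, 0.0]
grip_width: 0.0
```

Run:
```python
from station import r
from h import *
s=r.read_state(); e=s["eef_pos"]; print(s["time_s"],e,s["contact_force"])
im=r.capture("scene")[:,:,::-1]; im2=r.capture("side")[:,:,::-1]
cv2.imwrite("pics/c13.png",np.hstack([cv2.resize(im[240:360,220:350],(390,360)),cv2.resize(im2[190:270,220:330],(400,360))]))
```

```text
14.0 [0.47946545 0.18320756 0.05235128] [-0.73912286 -0.22299656  0.00987146]
```

View pics/c13.png

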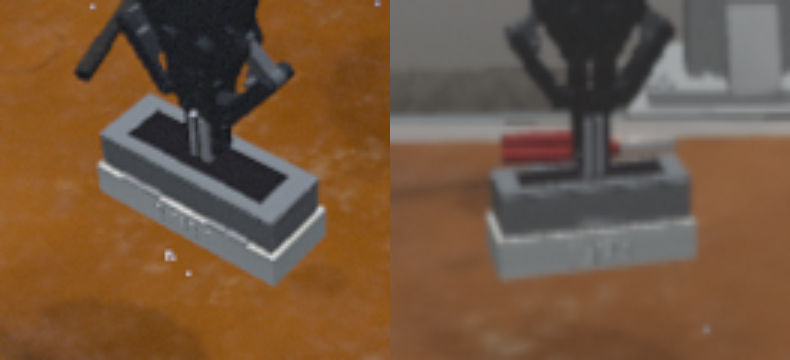

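No contact force yet, so I'll continue in 0.5 mm steps.

send_rows(motion=[{"wx":0,"wy":0,"wz":0,"dx":0,"dy":0,"dz":-0.003,"fingers":0},{"wx":0,"wy":0,"wz":0,"dx":0,"dy":0,"dz":-0.003,"fingers":0}])

```text
time_s: 14.3
eef_pos: [0.4795, 0.1832, 0.052]
eef_rot: [0.636, 0.771, 0.0, 0.0]
contact_force: [-1.1, -0.7, 4.0]
grip_width: -0.0003
```

send_rows(motion=[{"wx":0,"wy":0,"wz":0,"dx":0,"dy":0,"dz":-0.0025,"fingers":0},{"wx":0,"wy":0,"wz":0,"dx":0,"dy":0,"dz":-0.0025,"fingers":0}])

```text
time_s: 14.5
eef_pos: [0.4796, 0.1832, 0.0519]
eef_rot: [0.636, 0.771, 0.0, 0.0]
contact_force: [-3.3, -1.8, 12.3]
grip_width: 0.0001
```

The lid stops at z = 0.052, its shut height, with force rising from 0 to 12 N, so it is fully shut. Now retreat up, open, and turn 90°.

send_rows(motion=[{"wx":0,"wy":0,"wz":0,"dx":0,"dy":0,"dz":0.05,"fingers":0},{"wx":0,"wy":0,"wz":0,"dx":0,"dy":0,"dz":0.17,"fingers":0},{"wx":0,"wy":0,"wz":-0.05,"dx":0,"dy":0,"dz":0.34,"fingers":0.5},{"wx":0,"wy":0,"wz":-0.14,"dx":0,"dy":0,"dz":0.5,"fingers":1},{"wx":0,"wy":0,"wz":-0.23,"dx":0,"dy":0,"dz":0.56,"fingers":1},{"wx":0,"wy":0,"wz":-0.32,"dx":0,"dy":0,"dz":0.56,"fingers":1},{"wx":0,"wy":0,"wz":-0.41,"dx":0,"dy":0,"dz":0.56,"fingers":1},{"wx":0,"wy":0,"wz":-0.5,"dx":0,"dy":0,"dz":0.56,"fingers":1},{"wx":0,"wy":0,"wz":-0.59,"dx":0,"dy":0,"dz":0.56,"fingers":1},{"wx":0,"wy":0,"wz":-0.68,"dx":0,"dy":0,"dz":0.56,"fingers":1},{"wx":0,"wy":0,"wz":-0.77,"dx":0,"dy":0,"dz":0.56,"fingers":1},{"wx":0,"wy":0,"wz":-0.86,"dx":0,"dy":0,"dz":0.56,"fingers":1},{"wx":0,"wy":0,"wz":-0.95,"dx":0,"dy":0,"dz":0.56,"fingers":1},{"wx":0,"wy":0,"wz":-1.0,"dx":0,"dy":0,"dz":0.56,"fingers":1}])

```text
time_s: 15.9
eef_pos: [0.4794, 0.1832, 0.1637]
eef_rot: [0.992, 0.128, 0.0, -0.0]
contact_force: [0.7, 0.4, -0.3]
grip_width: 0.0853
```

send_rows(motion=[{"wx":0,"wy":0,"wz":-0.047,"dx":0,"dy":0,"dz":0,"fingers":1},{"wx":0,"wy":0,"wz":-0.047,"dx":0,"dy":0,"dz":0,"fingers":1},{"wx":0,"wy":0,"wz":-0.047,"dx":0,"dy":0,"dz":0,"fingers":1}])

```text
time_s: 16.2
eef_pos: [0.4795, 0.1832, 0.1636]
eef_rot: [0.995, 0.097, 0.0, -0.0]
contact_force: [0.5, -1.0, -0.1]
grip_width: 0.0855
```

Run:
```python
from station import r
from h import *
s=r.read_state(); e=s["eef_pos"]; print(s["time_s"],e,s["contact_force"],s["joint_pos"].round(2),"tool yaw",np.degrees(np.arctan2(*R.from_quat(s["eef_rot"]).as_matrix()[[1,0],0])))
p=r.camera_params("wrist"); im=r.capture("wrist")[:,:,::-1]; cv2.imwrite("pics/w14.png",im)
im=r.capture("side")[:,:,::-1]; cv2.imwrite("pics/s14.png",cv2.resize(im[190:270,220:330],None,fx=7,fy=7))
C=np.array([.4787,.1873,.024]);yaw=np.radians(10.99); ex=np.array([-np.sin(yaw),np.cos(yaw),0]);ey=-np.array([np.cos(yaw),np.sin(yaw),0])
for a,b in [(-.028,.075),(-.028,-.075),(.028,-.075),(.028,.075)]: print(proj(p,C+a*ex+b*ey))
```

```text
16.2 [0.47945908 0.18320803 0.16356473] [ 0.50111036 -1.02881175 -0.11760662] [0.21 0.06 1.68 0.   1.41 1.59] tool yaw 11.08677355768028
[340.34209857 310.60128603]
[345.13717466 130.65981   ]
[270.4343668  130.49778823]
[276.10968245 310.48150961]
```

View pics/w14.png

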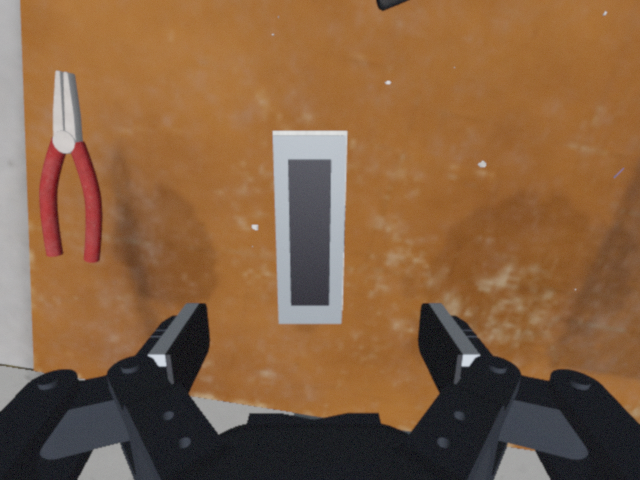

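View pics/s14.png

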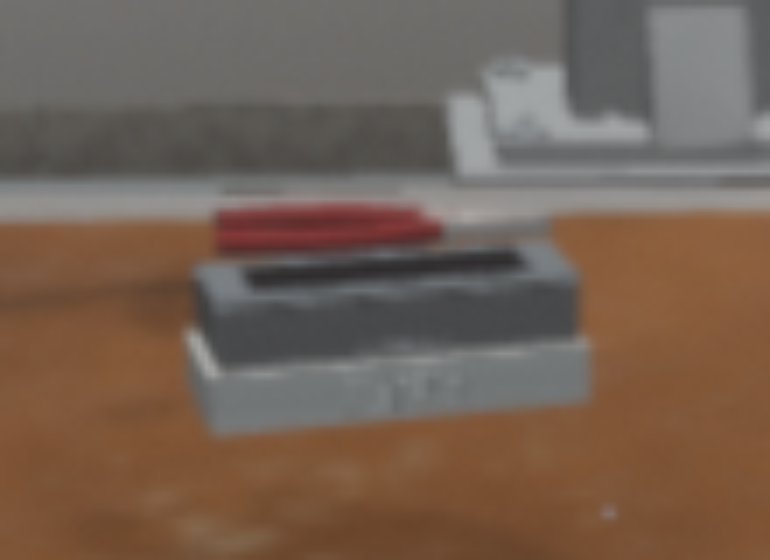

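Run:
```python
from station import r
from h import *
p=r.camera_params("wrist"); im=cv2.imread("pics/w14.png"); e=r.read_state()["eef_pos"]
C=np.array([.4787,.1873,.052]);yaw=np.radians(10.99); ex=np.array([-np.sin(yaw),np.cos(yaw),0]);ey=-np.array([np.cos(yaw),np.sin(yaw),0])
for a,b in [(-.025,.072),(-.025,-.072),(.025,-.072),(.025,.072)]: print(proj(p,C+a*ex+b*ey))
g=cv2.cvtColor(im,cv2.COLOR_BGR2HSV); m=((g[:,:,1]<60)&(g[:,:,2]>110)).astype(np.uint8)*255; m[:, :255]=0;m[:,365:]=0;m[:115]=0;m[335:]=0
c=max(cv2.findContours(m,0,1)[0],key=cv2.contourArea); print(cv2.boundingRect(c), cv2.approxPolyDP(c,4,True).reshape(-1,2).tolist())
cv2.imwrite("pics/w14c.png",cv2.resize(im[115:335,250:370],None,fx=2.7,fy=2.7,interpolation=cv2.INTER_CUBIC))
```

```text
[339.2216852  324.11653851]
[344.03078544 135.191445  ]
[270.17630825 135.06641575]
[276.27771693 324.02624345]
(272, 130, 76, 194) [[275, 130], [279, 323], [340, 323], [347, 132]]
```

View pics/w14c.png

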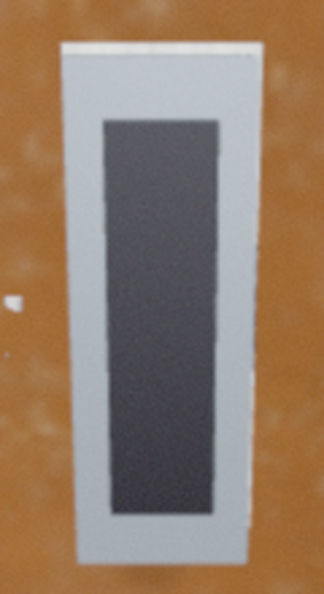

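The case is aligned with the jaws: the lid ends are at rows 135 and 323, as predicted for a shut lid. Descending to straddle the base.

send_rows(motion=[{"wx":0,"wy":0,"wz":0,"dx":-0.003,"dy":0.016,"dz":-0.1,"fingers":1},{"wx":0,"wy":0,"wz":0,"dx":-0.003,"dy":0.016,"dz":-0.25,"fingers":1},{"wx":0,"wy":0,"wz":0,"dx":-0.003,"dy":0.016,"dz":-0.4,"fingers":1},{"wx":0,"wy":0,"wz":0,"dx":-0.003,"dy":0.016,"dz":-0.55,"fingers":1},{"wx":0,"wy":0,"wz":0,"dx":-0.003,"dy":0.016,"dz":-0.66,"fingers":1},{"wx":0,"wy":0,"wz":0,"dx":-0.003,"dy":0.016,"dz":-0.74,"fingers":1},{"wx":0,"wy":0,"wz":0,"dx":-0.003,"dy":0.016,"dz":-0.79,"fingers":1},{"wx":0,"wy":0,"wz":0,"dx":-0.003,"dy":0.016,"dz":-0.803,"fingers":1},{"wx":0,"wy":0,"wz":0,"dx":-0.003,"dy":0.016,"dz":-0.803,"fingers":1}])

```text
time_s: 17.2
eef_pos: [0.479, 0.1864, 0.0029]
eef_rot: [0.995, 0.096, 0.0, -0.0]
contact_force: [0.2, 0.5, 1.1]
grip_width: 0.0853
```

Run:
```python
from station import r
from h import *
s=r.read_state(); e=s["eef_pos"]; print(s["time_s"],e,s["contact_force"])
im=r.capture("wrist")[:,:,::-1]; cv2.imwrite("pics/w15.png",im)
im=r.capture("side")[:,:,::-1]; cv2.imwrite("pics/s15.png",cv2.resize(im[190:270,220:330],None,fx=6,fy=6))
```

```text
17.2 [0.47903304 0.18640482 0.00293186] [0.23368116 0.48926757 1.08806261]
```

View pics/w15.png

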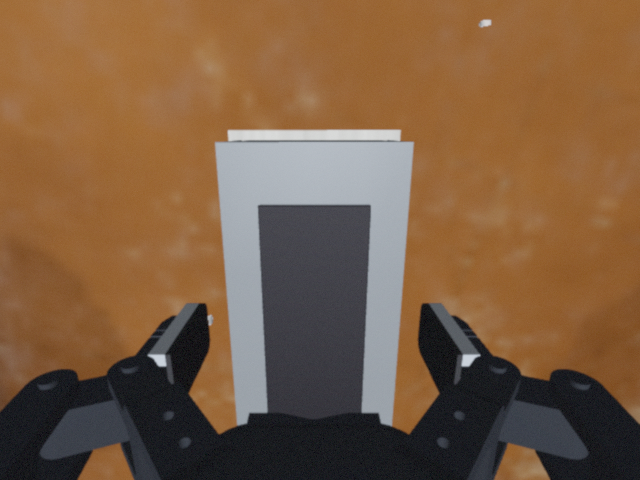

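View pics/s15.png

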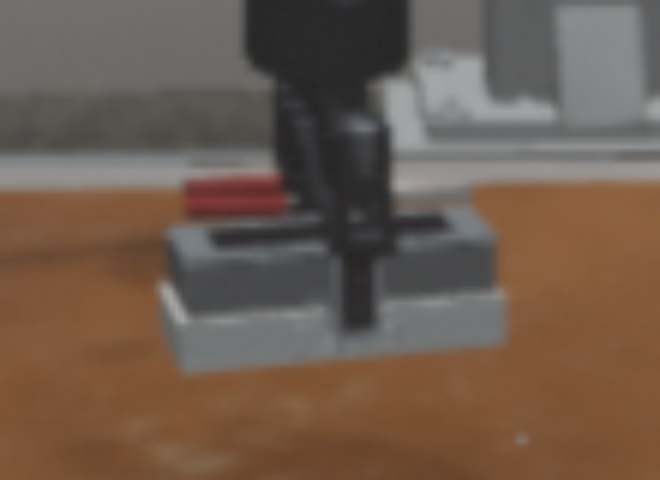

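The case is centred between the jaws, with lid edges at columns 215 and 413 about the jaw centre 313.5. Closing gently on the base.

send_rows(motion=[{"wx":0,"wy":0,"wz":0,"dx":0,"dy":0,"dz":0,"fingers":0.85},{"wx":0,"wy":0,"wz":0,"dx":0,"dy":0,"dz":0,"fingers":0.75},{"wx":0,"wy":0,"wz":0,"dx":0,"dy":0,"dz":0,"fingers":0.68},{"wx":0,"wy":0,"wz":0,"dx":0,"dy":0,"dz":0,"fingers":0.64},{"wx":0,"wy":0,"wz":0,"dx":0,"dy":0,"dz":0,"fingers":0.5},{"wx":0,"wy":0,"wz":0,"dx":0,"dy":0,"dz":0,"fingers":0},{"wx":0,"wy":0,"wz":0,"dx":0,"dy":0,"dz":0,"fingers":0},{"wx":0,"wy":0,"wz":0,"dx":0,"dy":0,"dz":0,"fingers":0},{"wx":0,"wy":0,"wz":0,"dx":0,"dy":0,"dz":0,"fingers":0}])

```text
time_s: 18.2
eef_pos: [0.479, 0.1864, 0.0033]
eef_rot: [0.995, 0.096, 0.0, -0.0]
contact_force: [-3.3, -1.5, 10.7]
grip_width: 0.0548
```

Run:
```python
from station import r
from h import *
s=r.read_state(); e=s["eef_pos"]; print(s["time_s"],e,s["contact_force"],s["grip_width"])
im=r.capture("wrist")[:,:,::-1]; cv2.imwrite("pics/w16.png",im)
im=r.capture("side")[:,:,::-1]; cv2.imwrite("pics/s16.png",cv2.resize(im[190:270,220:330],None,fx=6,fy=6,interpolation=cv2.INTER_CUBIC))
```

```text
18.2 [0.47897595 0.18637365 0.00329066] [-3.27590681 -1.53230803 10.72946761] 0.054821267220000296
```

View pics/w16.png

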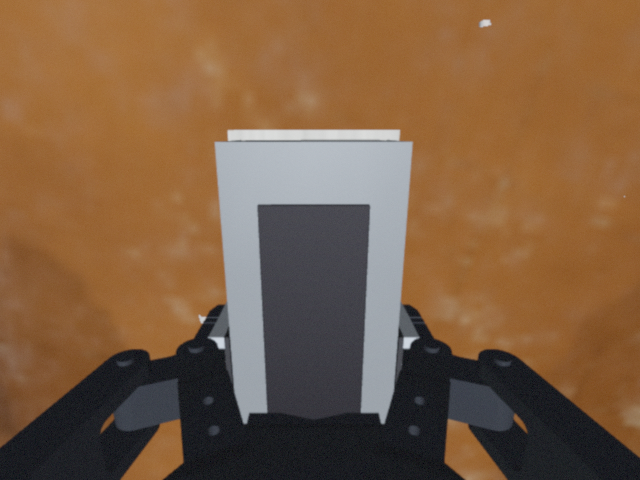

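View pics/s16.png

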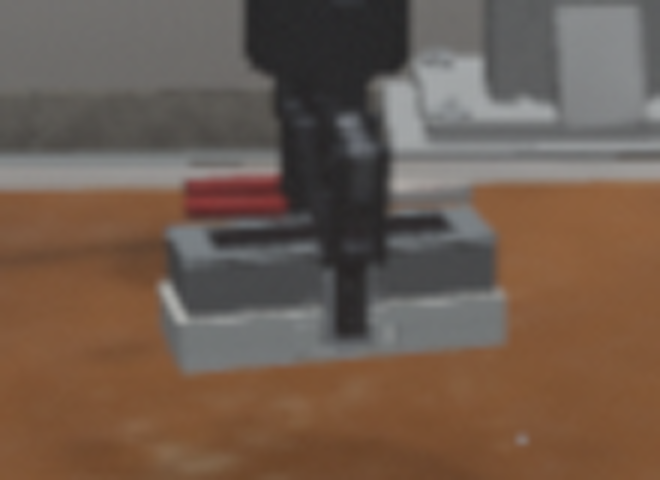

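Gripped on the base. Lifting 100 mm smoothly.

send_rows(motion=[{"wx":0,"wy":0,"wz":0,"dx":0,"dy":0,"dz":0.01,"fingers":0},{"wx":0,"wy":0,"wz":0,"dx":0,"dy":0,"dz":0.025,"fingers":0},{"wx":0,"wy":0,"wz":0,"dx":0,"dy":0,"dz":0.04,"fingers":0},{"wx":0,"wy":0,"wz":0,"dx":0,"dy":0,"dz":0.05,"fingers":0},{"wx":0,"wy":0,"wz":0,"dx":0,"dy":0,"dz":0.05,"fingers":0}])

```text
time_s: 18.8
eef_pos: [0.479, 0.1864, 0.0129]
eef_rot: [0.995, 0.096, 0.0, -0.0]
contact_force: [-0.5, 1.4, -4.1]
grip_width: 0.0546
```

Run:
```python
from station import r
from h import *
s=r.read_state(); e=s["eef_pos"]; print(s["time_s"],e,s["contact_force"],s["torque"],s["grip_width"])
im=r.capture("side")[:,:,::-1]; cv2.imwrite("pics/s17.png",cv2.resize(im[190:270,220:330],None,fx=6,fy=6,interpolation=cv2.INTER_CUBIC))
```

```text
18.8 [0.47898603 0.18639699 0.01294391] [-0.45495524  1.36300288 -4.1132989 ] [-0.0203917   0.01604907 -0.01672892] 0.05458591681301828
```

View pics/s17.png

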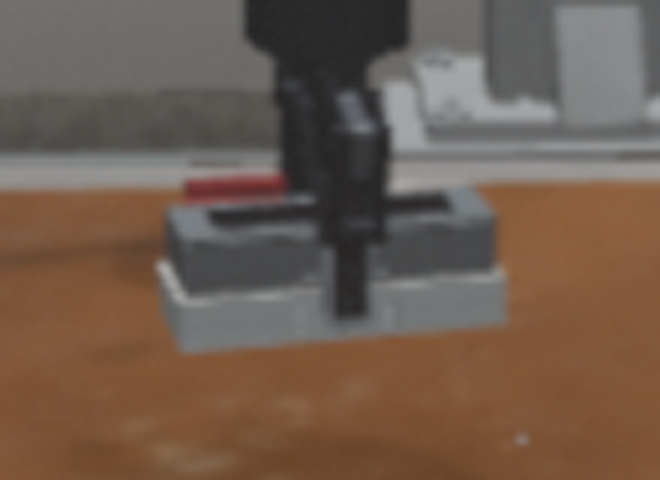

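Clear of the worktop by 10 mm: level, lid shut, and the weight (about 4 N) is carried with almost no moment. Lifting the remaining 90 mm.

send_rows(motion=[{"wx":0,"wy":0,"wz":0,"dx":0,"dy":0,"dz":0.02,"fingers":0},{"wx":0,"wy":0,"wz":0,"dx":0,"dy":0,"dz":0.05,"fingers":0},{"wx":0,"wy":0,"wz":0,"dx":0,"dy":0,"dz":0.09,"fingers":0},{"wx":0,"wy":0,"wz":0,"dx":0,"dy":0,"dz":0.13,"fingers":0},{"wx":0,"wy":0,"wz":0,"dx":0,"dy":0,"dz":0.18,"fingers":0},{"wx":0,"wy":0,"wz":0,"dx":0,"dy":0,"dz":0.23,"fingers":0},{"wx":0,"wy":0,"wz":0,"dx":0,"dy":0,"dz":0.28,"fingers":0},{"wx":0,"wy":0,"wz":0,"dx":0,"dy":0,"dz":0.33,"fingers":0},{"wx":0,"wy":0,"wz":0,"dx":0,"dy":0,"dz":0.37,"fingers":0},{"wx":0,"wy":0,"wz":0,"dx":0,"dy":0,"dz":0.41,"fingers":0},{"wx":0,"wy":0,"wz":0,"dx":0,"dy":0,"dz":0.435,"fingers":0},{"wx":0,"wy":0,"wz":0,"dx":0,"dy":0,"dz":0.45,"fingers":0},{"wx":0,"wy":0,"wz":0,"dx":0,"dy":0,"dz":0.455,"fingers":0},{"wx":0,"wy":0,"wz":0,"dx":0,"dy":0,"dz":0.455,"fingers":0},{"wx":0,"wy":0,"wz":0,"dx":0,"dy":0,"dz":0.455,"fingers":0},{"wx":0,"wy":0,"wz":0,"dx":0,"dy":0,"dz":0.455,"fingers":0}])

```text
time_s: 20.45
eef_pos: [0.4787, 0.1863, 0.1034]
eef_rot: [0.995, 0.095, -0.0, -0.0]
contact_force: [0.5, -0.3, -3.8]
grip_width: 0.0547
```

Run:
```python
from station import r
from h import *
s=r.read_state(); e=s["eef_pos"]; print(s["time_s"],e,s["eef_rot"],s["contact_force"],s["torque"],s["grip_width"],s["qvel"].round(4))
im=r.capture("side")[:,:,::-1]; cv2.imwrite("pics/s18.png",im);cv2.imwrite("pics/s18c.png",cv2.resize(im[140:260,210:340],None,fx=5,fy=5,interpolation=cv2.INTER_CUBIC))
p=r.camera_params("side"); pc=lambda x,y:(210+(x+.5)/5-.5,140+(y+.5)/5-.5)
im=r.capture("scene")[:,:,::-1]; cv2.imwrite("pics/c18.png",im)
im=r.capture("wrist")[:,:,::-1]; cv2.imwrite("pics/w18.png",im)
C=np.array([.4787,.1865,.1]);yaw=np.radians(11); ex=np.array([-np.sin(yaw),np.cos(yaw),0]);ey=-np.array([np.cos(yaw),np.sin(yaw),0])
for a,b,h in [(-.028,.075,0),(-.028,-.075,0),(-.028,.075,.024),(-.028,-.075,.024),(-.025,.072,.052),(-.025,-.072,.052)]:
    q=proj(p,C+a*ex+b*ey+[0,0,h]); print(a,b,h,q,"crop",(q-[210,140])*5)
```

```text
20.45 [0.47870678 0.18633198 0.10336245] [ 9.95431370e-01  9.54794026e-02 -2.66050203e-04 -2.58994007e-05] [ 0.50166702 -0.25283122 -3.82955774] [ 0.01264503  0.02014408 -0.01495563] 0.05471909482523409 [ 0.0002 -0.0004 -0.0005 -0.0013  0.0008  0.0011]
-0.028 0.075 0 [248.94490821 216.18407445] crop [194.72454106 380.92037227]
-0.028 -0.075 0 [304.31802296 212.39895726] crop [471.59011481 361.99478631]
-0.028 0.075 0.024 [248.64389773 207.28120785] crop [193.21948865 336.40603927]
-0.028 -0.075 0.024 [304.3975278  203.77931246] crop [471.98763902 318.89656229]
-0.025 0.072 0.052 [249.25710075 196.39277554] crop [196.28550375 281.96387768]
-0.025 -0.072 0.052 [303.10051353 193.37410998] crop [465.50256767 266.8705499 ]
```

View pics/s18c.png

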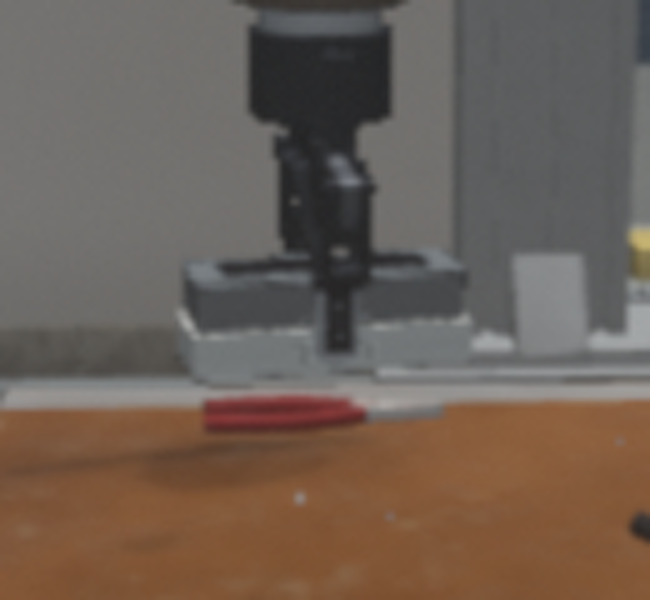

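View pics/c18.png

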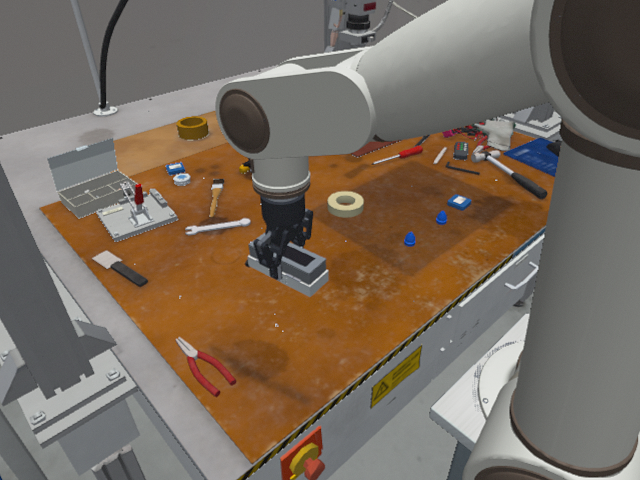

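View pics/w18.png

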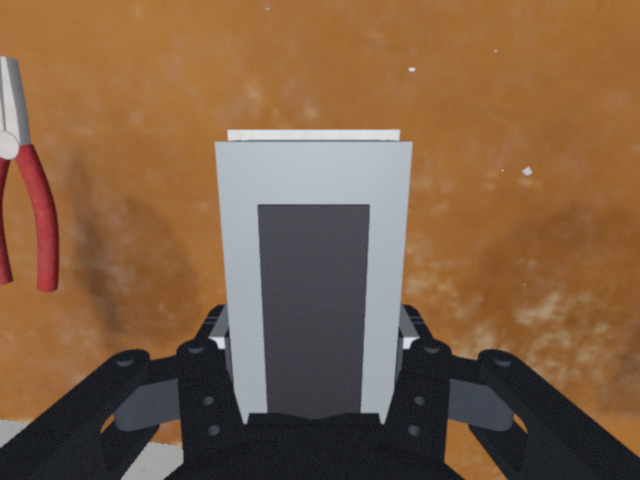

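The case is held level, matching the projected outline to about 1 px. The lid is shut, and the wrist view matches the one at the grip, so nothing slipped. The blue look-alikes and tools are undisturbed.

Run:
```python
from station import r
print(r.job_done()); s=r.read_state(); print(s["time_s"],s["eef_pos"],s["grip_width"])
```

```text
the job is handed in; nothing more can be done
None
the job is handed in; nothing more can be done
```

The large copper nozzle is in its socket, the lid is shut, and I handed the job in at about 20.6 s (limit 72 s). The arm is holding the case by its metal base, level and still, about 100 mm above the worktop.

- **Nozzle:** Its tip was about 2 px from where a fully seated nozzle should appear, and it stood level with its neighbours. The force reached 25 N while lowering it, probably the fingertips touching the block top. I backed off and it dropped the last few millimetres, guided by the socket.
- **Lid:** Pushed shut along its arc with closed fingers. It stopped at its shut height of 52 mm, where the force rose to about 12 N.
- **Final hold:** The hand carries about 4 N with almost no turning moment. The side view matches a level case to about 1 px, and the wrist view looked the same before and after the lift, so nothing slipped. The tools, tape and blue look-alikes looked undisturbed.

**Disagreements:**
- The scene and wrist cameras differed by about 3 mm on the socket position, so I aligned the nozzle and socket within the wrist view.
- The grip width read 22.5 mm on the 26 mm nozzle and 54.7 mm on the 56 mm case, though both were held firmly.

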